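# Pack a circuit board into its pin-bed test fixture and hold it down flush

## Task

The circuit board lies on the spring pins of the test fixture with an open gap at each end, one wider than the other. So that it cannot shift off its pins, slide the packer that fills each gap down into it, tab up, fully home and in line with its end stop: of the three white packers on the bench the 18 mm one fits only the wide gap and the 12 mm one belongs in the narrow gap, while the 24 mm one fits neither and stays where it is. Then press the board's metal can gently straight down with the closed fingers until the board lies flush on its seat, and finish while still holding it down; leave the other things on the bench alone.

Things in the scene. Friction and masses are not known exactly. Their poses are not given: they have to be found in the camera images.
- fixture: Pin-bed test fixture, fixed: black base, aluminium top plate, 150 x 84 mm. Origin under its centre on the bench; z up; x along its long side, through both gaps. Plate top 26 mm up, seat pads under the board's corners 30 mm, four guide blocks beside the board (inner faces y = +-26.5 mm, x = 17 to 31 mm either way) 39 mm. The board lies over the origin, ends at x = +-35 mm.
- slim_stop: Dark steel end stop bolted on the plate, 8 mm thick along the fixture's x, 46 mm along y, 14 mm high, upper edges rounded 2 mm; origin at the centre of its underside. It stands 59.5 mm from the fixture's centre, at either the +x or the -x end. The WIDE gap, about 20.5 mm, lies between its inner face and the board's end.
- thick_stop: The same kind of end stop, but 20 mm thick, at the fixture's other end, also 59.5 mm from the centre; origin at the centre of its underside. The NARROW gap, about 14.5 mm, lies between its inner face and the board's end.
- board_can (a point): Centre of the top of the flat metal can (24 x 30 x 7 mm) in the middle of the green circuit board: press here. The board (70 mm along the fixture's x, 50 mm wide, 2 mm thick, underside 9 mm below this point) lies loose on the pins, 5 mm above its seat: this point is 44 mm above the bench at the start, 39 mm when flush. Its y axis lies along the board's length, z up.
- pins (a joint): Travel of the eight sprung brass test pins under the board, in m: 0 when the board rides up on them, 0.005 when the board is pressed flush on its seat. They push back with about 3 N at first and 8 N when flush; beyond that the seat is rigid.
- thin_packer_mid (a point): White plastic packer for the narrow gap: a bar 12 mm thick (along its x), 46 mm long (its y), 14 mm high, lower long edges rounded 2 mm, with a pull tab on top in the middle, 9 mm thick along x, 20 mm along y, rising to 36 mm. This point is its centre, 18 mm above its underside; z up. It stands upright on the bench.
- mid_packer_mid (a point): The same, but the bar is 18 mm thick: the packer for the wide gap (too thick for the narrow one). Same tab, same point.
- fat_packer_mid (a point): The same, but the bar is 24 mm thick: too thick for either gap; leave it standing. Same tab, same point.
- microscope: Stereo microscope, fixed, left of the packers, up to 0.45 m high; its head and eyepieces hang over the bench 0.1 to 0.4 m left of the robot's middle line, with a hand tool on a stand in front of it. Keep the arm clear: pass over it at 0.5 m or more.
- air_nozzle: Small grey conical air nozzle, 32 mm wide, 34 mm high, bystander; origin at the centre of its underside.
- heat_sink: Black finned heat sink, 40 x 40 x 22 mm, bystander; origin at the centre of its underside.
- brush: Black brush, 138 mm long, 24 mm wide, 12 mm high, bystander; origin at the centre of its underside.
- cleaner: Round black soldering-tip cleaner, 72 mm wide, 41 mm high, bystander; origin at the centre of its underside.

How it is judged (in metres and radians):
On the way, in this order (a step that is already met when the one before it is completed fails the run):
1. the 18 mm packer is home in the wide gap and the 12 mm packer in the narrow gap (horizontal distance between mid_packer_mid and slim_stop below 0.021 m and x of mid_packer_mid in the frame of fixture between -0.058 and 0.058 m and y of mid_packer_mid in the frame of fixture between -0.01 and 0.01 m and z of mid_packer_mid in the frame of fixture between 0.042 and 0.046 m and angle between the x axis of each of mid_packer_mid, thin_packer_mid and the x axis of fixture, either way round below 0.14 rad and angle between each of mid_packer_mid, thin_packer_mid's own z axis and vertical below 0.08 rad and horizontal distance between thin_packer_mid and thick_stop below 0.0235 m and x of thin_packer_mid in the frame of fixture between -0.058 and 0.058 m and y of thin_packer_mid in the frame of fixture between -0.01 and 0.01 m and z of thin_packer_mid in the frame of fixture between 0.042 and 0.046 m), for 0.3 s.
2. the board is pressed flush (value of joint pins above 0.0042 m and z of board_can in the frame of fixture below 0.04 m and angle between board_can's own z axis and vertical below 0.04 rad and contact force between the fingers and board above 4 N), for 0.2 s.
At the end, for the whole second after the job is handed in: 18 mm packer in the wide gap, 12 mm packer in the narrow gap: upright, fully down, square within 8 degrees, within 10 mm of the middle line; board level, flush, pins in by over 4.2 of 5 mm, held by the fingers with over 4 N; 24 mm packer within 20 mm of its start (all of step 1 and all of step 2 and distance of fat_packer_mid from where it was at the start of the episode below 0.02 m); the arm keeps its last pose, push and grip.
It fails at once if the board is pressed with over 50 N (contact force between the fingers and board above 50 N).
It fails at once if a bystander is moved by over 20 mm (distance of any of air_nozzle, heat_sink, brush, cleaner from where it was at the start of the episode above 0.02 m).
It also fails if it takes over 67 s, if anything falls off the work surface, if the arm or the gripper's body presses on something with over 40 N, if the wrist force passes 120 N, or if a joint passes its speed limit or range.

## Robot

A 7-joint arm with a two-finger parallel gripper is mounted at the origin on a cart in front of the work surface, level with it; the furniture and walls round the work are solid. World frame = base frame: x ahead of the robot, y to its left, z up, the work surface at z = 0. Lengths are in m, angles in degrees, forces in N, time in s.
With the tool pointing down it reaches from about 0.425 to 0.875 m from the base axis. Payload 9.9 kg.
Tool frame: the origin (TCP) lies midway between the tips of the shut fingers; the grasp point (between the pads) lies 19 mm behind it; z points along the fingers, x is the direction in which the jaws open and shut, and the axes are right-handed (so a half turn about z gives the same grasp; the last joint's range is limited). The gripper opens to 85 mm and grips with 20 to 120 N. Pads are 22 mm wide; open, the fingers measure 114 mm over their backs; the gripper's body (76 mm by 85 mm) begins 54 mm behind the grasp point. The pads swing forward as they close: fully open they stand 13 mm farther back than shut.
Start: joints at [-70.29, 32.985, 1.427, 82.34, -0.859, 64.687, -3.237], TCP at [0.28, 0.614, 0.209] pointing down, gripper open.
Joint ranges: [-157.87, 157.87], [-19.46, 123.44], [-87.15, 90], [11.01, 140.99], [-62.26, 242.26], [9.8, 113.94], [-161.44, 161.44]. Speed limits (degrees/s): [127.2, 127.2, 172.46, 172.46, 180, 180, 180].

## Interface

Orientations are given as [roll, pitch, yaw] about the fixed x, y, z axes, in that order (R = Rz(yaw) Ry(pitch) Rx(roll)).
In Python, from bench import * gives the robot as it stands.
- The arm moves only by the tool servo_tool, never from a script. Its argument "motion" is a list that holds one entry, the list of rows, each a list of 7 numbers: the shift along the tool's x, y, z in m, then the turn, a rotation vector about the tool's x, y, z in degrees, then the opening, from 0 (shut) to 1 (fully open). A call has 1 to 20 rows; each row is the pose to reach, as a shift and turn from the pose commanded when the call began, along the tool's axes at that moment; what a row does not reach only later rows make up. A row lasts 1/12 s, in which the tool goes at most 41.7 mm and 7.16 degrees, less where a joint would pass 70% of its speed; a pose out of reach is approached as far as the arm can. A call with a gripper value outside its range is refused whole. The fingers move at their own pace and stop on an object; "newtons" is the grip in N (left out, the last holds). Time passes only in rows, so rows that repeat a pose let the fingers close. It gives the time, the measured TCP pose, the force and the opening at its end, in the units of the state.
- observe(): the state, without advancing time (a new reading comes with each control period).
- read_camera(name): name is "side" or "top"; returns a dict with "pixels" (420x560x3 uint8, red, green, blue), "camera_matrix" (3x3 intrinsics, pixels), "rvec" (rotation vector, rad) and "tvec" (3), from world to camera coordinates, as OpenCV has them. Camera axes: x right, y down, z forward; pixel columns grow to the right and rows downward; lengths in m; the calibration is good to about 2 mm. A picture is of the moment at which its call begins. There is no depth.
- close_job(): hands the job in, once; it reports no verdict.
The state is a dict: "t": time; "joint_pos": joint angles; "dq": joint speeds; "effort": joint torques, N m; "position": TCP position; "tcp_rot": TCP orientation; "wrist_force": force on the tool from outside, world axes, zero at the start; "ft_torque": the same for the moment, N m; "gripper_width": finger opening in m.
Only numpy, scipy, OpenCV 4.12 (cv2) and the standard library are available. Lean on these libraries where they do the work, as an engineer would, in place of code of your own. Each camera call takes 0.05 s, during which the arm holds its last target.

## Working session

There is one attempt and no reset: what is moved stays moved. The work goes in short steps, Python scripts to look and compute and a tool call to move; the robot and the scene stay as the last step left them, time stands still between calls to the robot, and variables do not carry over. Pictures are saved under pics/ and viewed, and the job is handed in when it is done.

Besides the shell and the picture viewer there is one more tool, called after "Emit:" as a command line: name --argument value ..., lists and objects as JSON in quotes. servo_tool: Moves the arm, as the interface text tells. Its arguments: {"type":"object","properties":{"motion":{"type":"array","items":{"type":"array","items":{"type":"array","items":{"type":"number"}}}},"newtons":{"type":"number"}},"required":["motion"]}

```bash
mkdir -p pics; ls
cat > h.py <<'E'
from bench import *
import numpy as np, cv2
def snap(n,f):
    c=read_camera(n); cv2.imwrite(f,cv2.cvtColor(c['pixels'],cv2.COLOR_RGB2BGR)); np.savez(''+n+'.npz',**c); return c
def load(n): return dict(np.load(''+n+'.npz'))
def ray(c,uv):
    R,_=cv2.Rodrigues(c['rvec']); t=np.array(c['tvec']).reshape(3)
    d=R.T@np.linalg.inv(c['camera_matrix'])@np.array([uv[0],uv[1],1.]); return -R.T@t,d
def plane(c,uv,z):
    o,d=ray(c,uv); return o+d*(z-o[2])/d[2]
def tri(c1,u1,c2,u2):
    o1,d1=ray(c1,u1);o2,d2=ray(c2,u2)
    s=np.linalg.lstsq(np.stack([d1,-d2],1),o2-o1,rcond=None)[0]
    a=o1+s[0]*d1;b=o2+s[1]*d2; return (a+b)/2,np.linalg.norm(a-b)
def proj(c,p):
    return cv2.projectPoints(np.array(p,float).reshape(-1,3),c['rvec'],c['tvec'],c['camera_matrix'],None)[0].reshape(-1,2)
E
python3 - <<'E'
from h import *
s=observe(); print(s)
for n in('side','top'):
    c=snap(n,f'pics/{n}0.png'); print(n,ray(c,(280,210)),c['camera_matrix'])
E
```

```text
pics
{'t': 0.0, 'joint_pos': array([-70.28998988,  33.03092234,   1.42286301,  82.387142  ,
        -0.85835796,  64.68588076,  -3.23716929]), 'dq': array([-0.02908969,  0.00856599,  0.05203697,  0.06307717,  0.05720561,
        0.04386044, -0.05522034]), 'effort': array([-2.11607939e-04, -7.65746570e+01,  2.25052021e+00, -2.85963249e+01,
        1.53465610e-02,  1.24108657e-02, -5.55105828e-06]), 'position': array([0.27983329, 0.6137224 , 0.20845848]), 'tcp_rot': array([1.79994524e+02, 9.32171206e-02, 6.54915444e+01]), 'wrist_force': array([0.12742528, 0.28606588, 0.45266704]), 'ft_torque': array([-0.02868895, -0.02110762,  0.05508858]), 'gripper_width': 0.08516252831622854}
side (array([0.07268865, 1.00291256, 0.70247686]), array([ 0.37844149, -0.77536751, -0.50558237])) [[399.35911186   0.         278.53186597]
 [  0.         399.35911186 211.4259991 ]
 [  0.           0.           1.        ]]
top (array([0.33669055, 0.05177628, 1.34268237]), array([ 0.17188088, -0.01322447, -0.98507236])) [[472.44830392   0.         275.82955247]
 [  0.         472.44830392 211.29840386]
 [  0.           0.           1.        ]]
```

View pics/side0.png

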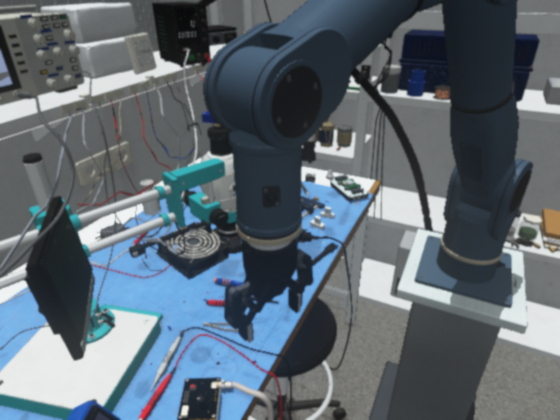

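View pics/top0.png

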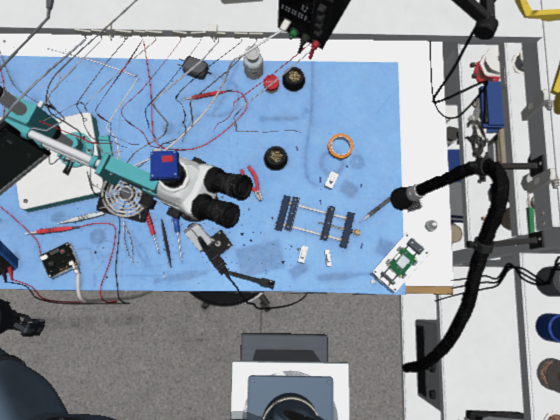

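Run:
```python
from h import *
c=load('top'); im=c['pixels'][130:300,240:460,::-1]
cv2.imwrite('pics/topz.png',cv2.resize(im,None,fx=3.6,fy=3.4,interpolation=cv2.INTER_CUBIC))
c=load('side'); im=c['pixels'][160:270,250:400,::-1]
cv2.imwrite('pics/sidez.png',cv2.resize(im,None,fx=5,fy=5,interpolation=cv2.INTER_CUBIC))
t=load('top')
for n,uv in dict(a=(331,180),b=(303,254),c=(327,257),fix=(400,262),rack=(315,220),clean=(276,157),mic=(240,213)).items(): print(n,plane(t,uv,0.02))
```

```text
a [ 0.6576088  -0.11133901  0.02      ]
b [ 0.44363732 -0.03218326  0.02      ]
c [ 0.43638516 -0.09937231  0.02      ]
fix [ 0.42586347 -0.3034848   0.02      ]
rack [ 0.54045969 -0.0655654   0.02      ]
clean [0.72314682 0.04790916 0.02      ]
mic [0.55685261 0.14737271 0.02      ]
```

View pics/topz.png

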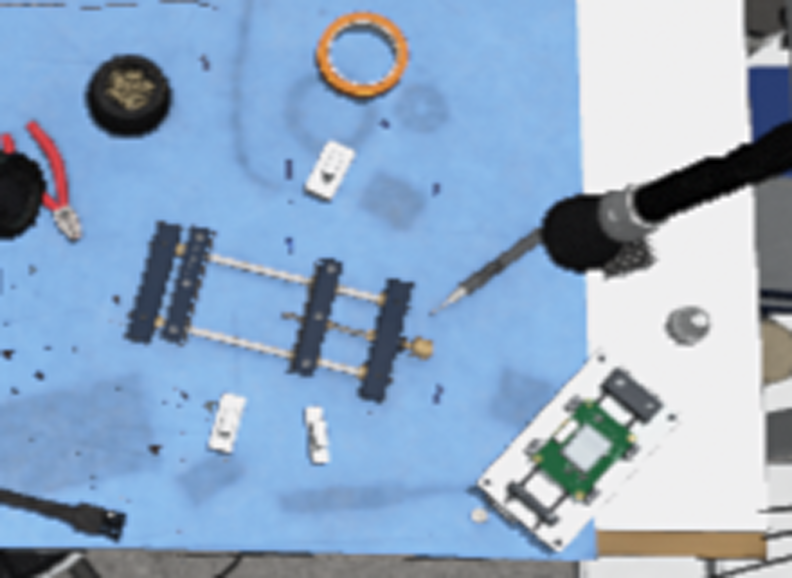

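View pics/sidez.png

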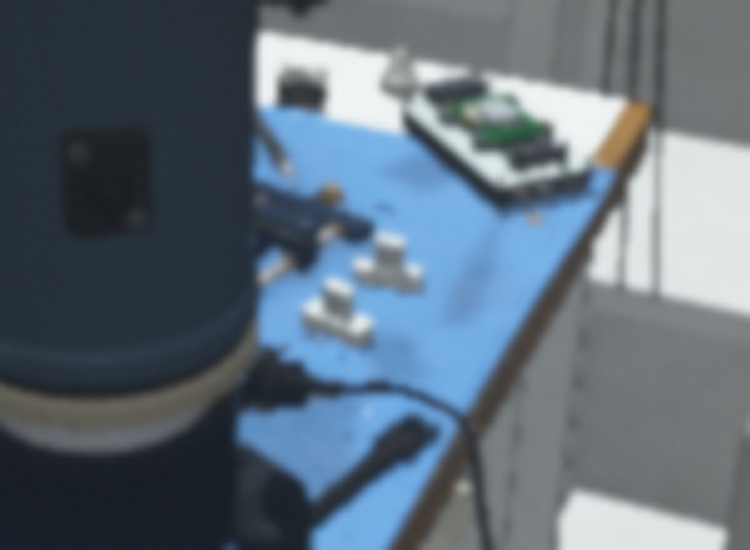

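Run:
```python
from h import *
c=load('top'); im=c['pixels'][226:290,366:436,::-1]
cv2.imwrite('pics/topf.png',cv2.resize(im,(700,640),interpolation=cv2.INTER_LINEAR))
c=load('side'); im=c['pixels'][172:206,324:376,::-1]
cv2.imwrite('pics/sidef.png',cv2.resize(im,(52*14,34*14),interpolation=cv2.INTER_LINEAR))
c=load('top'); im=c['pixels'][235:275,290:340,::-1]
cv2.imwrite('pics/topp.png',cv2.resize(im,(700,560),interpolation=cv2.INTER_LINEAR))
c=load('side'); im=c['pixels'][200:236,305:340,::-1]
cv2.imwrite('pics/sidep.png',cv2.resize(im,(560,576),interpolation=cv2.INTER_LINEAR))
```

```text
(no output)
```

View pics/topf.png

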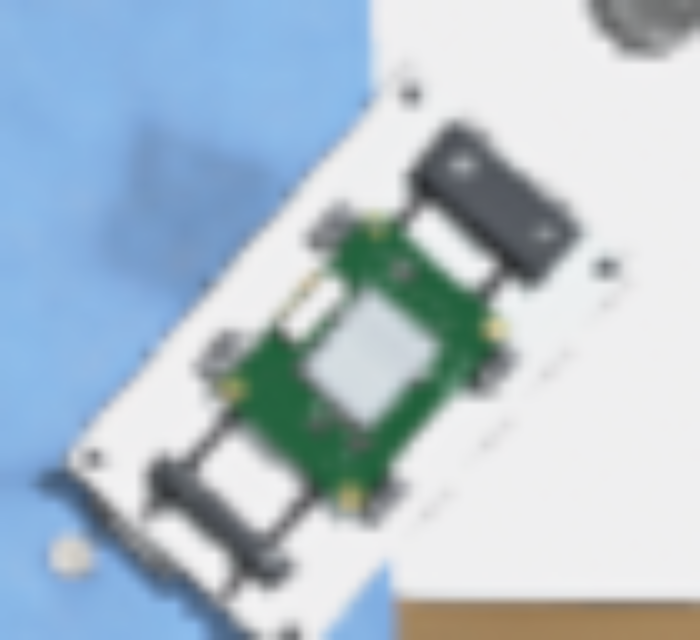

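View pics/sidef.png

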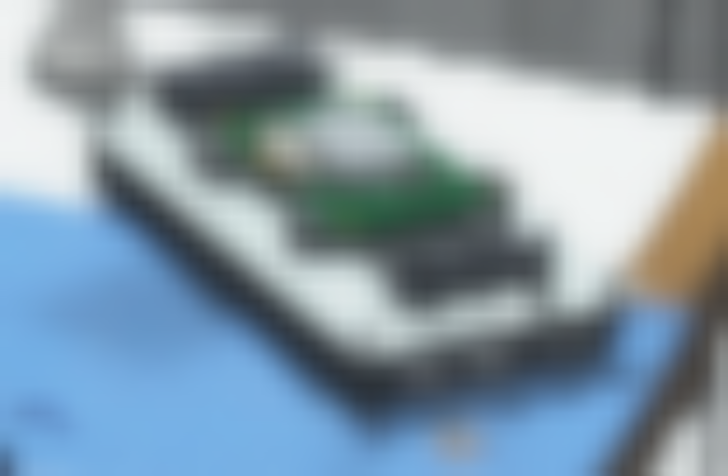

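View pics/topp.png

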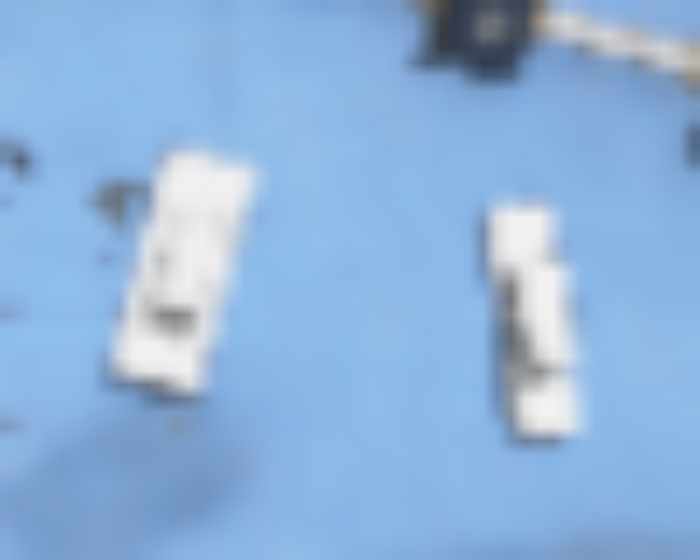

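View pics/sidep.png

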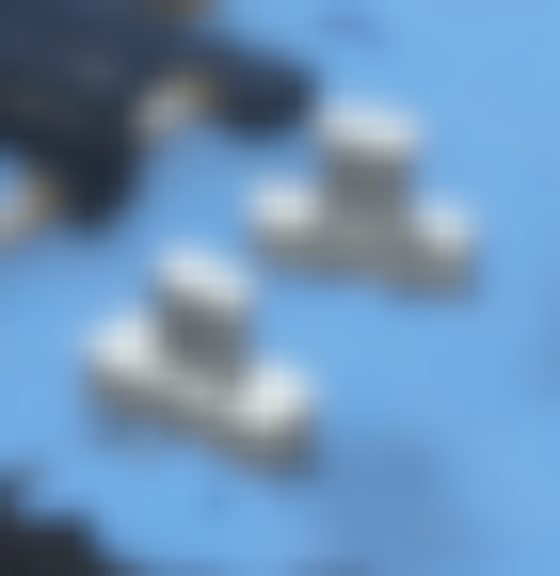

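```bash
cat >> h.py <<'E'
def up(U,s,o): return ((U[0]+.5)/s-.5+o[0],(U[1]+.5)/s-.5+o[1])
E
python3 - <<'E'
from h import *
t=load('top');s=load('side')
T=lambda U:up(U,10,(366,226))
h=[plane(t,T(u),.026) for u in [(411,94),(604,267),(93,457),(290,633)]]
h=np.array(h);print(h,'C',h.mean(0))
a=h[0]-h[2];b=h[1]-h[3];d=h[0]-h[1];e=h[2]-h[3]
for v in(a,b,d,e):print(np.linalg.norm(v),np.degrees(np.arctan2(v[1],v[0])))
print('can',plane(t,T((371,358)),.044))
for n,u in dict(thick=(495,200),slimL=(165,480),slimR=(275,570)).items():print(n,plane(t,T(u),.04))
P=lambda U:up(U,14,(290,235)); S=lambda U:up(U,16,(305,200))
m=[plane(t,P(u),.014) for u in [(180,150),(258,172),(205,393),(112,370)]]
q=[plane(t,P(u),.014) for u in [(487,205),(555,205),(578,435),(510,435)]]
for w in(m,q):
    w=np.array(w);print(w.mean(0)); 
    for i,j in((0,3),(1,2),(0,1),(3,2)):
        v=w[i]-w[j];print(' ',np.linalg.norm(v),np.degrees(np.arctan2(v[1],v[0])))
print('tab mid',tri(t,P((200,262)),s,S((205,278))),'thin',tri(t,P((545,315)),s,S((368,133))))
F=lambda U:up(U,14,(324,172))
print('can tri',tri(t,T((371,358)),s,F((355,145))))
print('fix corner near', tri(t,T((70,465)),s,F((370,365))))
E
```

```text
[[ 0.50152512 -0.32272635  0.026     ]
 [ 0.45381563 -0.375241    0.026     ]
 [ 0.39873473 -0.2313191   0.026     ]
 [ 0.35146084 -0.28474909  0.026     ]] C [ 0.42638408 -0.30350889  0.026     ]
0.13755417350828716 -41.64537370624296
0.1366209695377123 -41.4799091217862
0.0709505709819164 47.744897429029976
0.07134132485994406 48.498182737817636
can [ 0.42614556 -0.30437511  0.044     ]
thick [ 0.47062344 -0.3411461   0.04      ]
slimL [ 0.39214108 -0.24794645  0.04      ]
slimR [ 0.36823103 -0.27751226  0.04      ]
[ 0.44443788 -0.03262753  0.014     ]
  0.046348273764253184 -16.70807517488683
  0.04569597115206676 -13.159164951143518
  0.01628148950906215 75.15041394807872
  0.019143568939364437 77.08964488908346
[ 0.43583005 -0.10165542  0.014     ]
  0.04619989815794268 5.655367323015164
  0.04619690038301161 5.556776802513263
  0.01369350191216 90.9684270070416
  0.013614025309397416 90.95395154019712
tab mid (array([ 0.44496154, -0.03345078,  0.0339813 ]), np.float64(0.0007136429592830479)) thin (array([ 0.43539542, -0.10178421,  0.03409666]), np.float64(0.0002155947563074865))
can tri (array([ 0.42610012, -0.30533312,  0.04077471]), np.float64(0.0005550145054820925))
fix corner near (array([ 0.39613332, -0.22620735,  0.02045841]), np.float64(0.0011294107884618136))
```

```bash
cat >> h.py <<'E'
from scipy.spatial.transform import Rotation as Ro
def rel(cur_p,cur_r,p,yaw):
    R0=Ro.from_euler('xyz',cur_r,degrees=True); R1=Ro.from_euler('xyz',[180,0,yaw],degrees=True)
    return np.round(np.r_[R0.inv().apply(np.array(p)-cur_p),(R0.inv()*R1).as_rotvec(degrees=True)],4)
def go(p,yaw):
    s=observe(); return rel(s['position'],s['tcp_rot'],p,yaw)
E
python3 - <<'E'
from h import *
for p,y in [((.28,.614,.56),65.5),((.42,.30,.56),20),((.46,-.10,.56),-40),((.436,-.1017,.15),-84.4)]: print(go(p,y))
E
```

```text
[-3.000e-04  1.000e-04 -3.515e-01  4.400e-03  8.560e-02 -8.900e-03]
[-2.27900e-01  2.57700e-01 -3.51100e-01  3.81000e-02  7.93000e-02
  4.54911e+01]
[-5.752000e-01  4.600000e-01 -3.506000e-01  8.190000e-02  5.580000e-02
  1.054911e+02]
[-5.861000e-01  4.389000e-01  5.940000e-02  1.135000e-01  2.430000e-02
  1.498911e+02]
```

Emit:
servo_tool --motion '[[[0, 0, -0.04, 0, 0, 0, 0.45], [0, 0, -0.08, 0, 0, 0, 0.45], [0, 0, -0.12, 0, 0, 0, 0.45], [0, 0, -0.16, 0, 0, 0, 0.45], [0, 0, -0.2, 0, 0, 0, 0.45], [0, 0, -0.24, 0, 0, 0, 0.45], [0, 0, -0.28, 0, 0, 0, 0.45], [0, 0, -0.32, 0, 0, 0, 0.45], [0, 0, -0.35, 0, 0, 0, 0.45], [-0.023, 0.026, -0.351, 0, 0, 4.5, 0.45], [-0.046, 0.052, -0.351, 0, 0, 9, 0.45], [-0.068, 0.077, -0.351, 0, 0, 14, 0.45], [-0.091, 0.103, -0.351, 0, 0, 18, 0.45], [-0.114, 0.129, -0.351, 0, 0, 23, 0.45], [-0.137, 0.155, -0.351, 0, 0, 27, 0.45], [-0.16, 0.18, -0.351, 0, 0, 32, 0.45], [-0.182, 0.206, -0.351, 0, 0, 36, 0.45], [-0.205, 0.232, -0.351, 0, 0, 41, 0.45], [-0.228, 0.258, -0.351, 0, 0, 45.5, 0.45]]]'

```text
t: 1.68
position: [0.4204, 0.298, 0.5601]
tcp_rot: [-180.0, 0.0, 19.7]
wrist_force: [-0.5, 0.1, -0.3]
gripper_width: 0.0386
```

Run:
```python
from h import *
for p,y in [((.46,-.1,.56),-50),((.436,-.1017,.25),-84.4),((.436,-.1017,.12),-84.4)]: print(go(p,y))
```

```text
[-9.72000e-02  3.87900e-01  1.00000e-04  1.10000e-02  2.76000e-02
  6.97493e+01]
[-1.202000e-01  3.815000e-01  3.101000e-01  2.020000e-02  2.500000e-02
  1.041493e+02]
[-1.202000e-01  3.815000e-01  4.401000e-01  2.020000e-02  2.500000e-02
  1.041493e+02]
```

Emit:
servo_tool --motion '[[[-0.01, 0.039, 0, 0, 0, 7, 0.45], [-0.02, 0.078, 0, 0, 0, 14, 0.45], [-0.03, 0.116, 0, 0, 0, 21, 0.45], [-0.039, 0.155, 0, 0, 0, 28, 0.45], [-0.049, 0.194, 0, 0, 0, 35, 0.45], [-0.058, 0.233, 0, 0, 0, 42, 0.45], [-0.068, 0.272, 0, 0, 0, 49, 0.45], [-0.078, 0.31, 0, 0, 0, 56, 0.45], [-0.088, 0.349, 0, 0, 0, 63, 0.45], [-0.097, 0.388, 0, 0, 0, 70, 0.45], [-0.1, 0.387, 0.03, 0, 0, 75, 0.45], [-0.103, 0.386, 0.065, 0, 0, 80, 0.45], [-0.106, 0.385, 0.1, 0, 0, 85, 0.45], [-0.11, 0.384, 0.135, 0, 0, 90, 0.45], [-0.115, 0.383, 0.17, 0, 0, 95, 0.45], [-0.12, 0.382, 0.205, 0, 0, 100, 0.45], [-0.12, 0.3815, 0.24, 0, 0, 104, 0.45], [-0.12, 0.3815, 0.275, 0, 0, 104.1, 0.45], [-0.1202, 0.3815, 0.31, 0, 0, 104.1, 0.45]]]'

```text
t: 3.27
position: [0.4372, -0.0996, 0.2488]
tcp_rot: [-180.0, 0.0, -84.1]
wrist_force: [1.0, 0.9, 0.3]
gripper_width: 0.0383
```

Run:
```python
from h import *
s=snap('side','pics/side1.png'); snap('top','pics/top1.png')
print(observe()['joint_pos'])
print(go((.4356,-.1017,.06),-84.4))
im=s['pixels'][120:290,200:420,::-1]
cv2.imwrite('pics/side1z.png',cv2.resize(im,None,fx=3.6,fy=3.4,interpolation=cv2.INTER_CUBIC))
```

```text
[-32.53593878  16.60100411  51.7628021  112.39250863 -15.10137873
  58.52175193 -57.96829682]
[ 0.0032 -0.0023  0.1866  0.4674  0.0637  0.2719]
```

View pics/side1z.png

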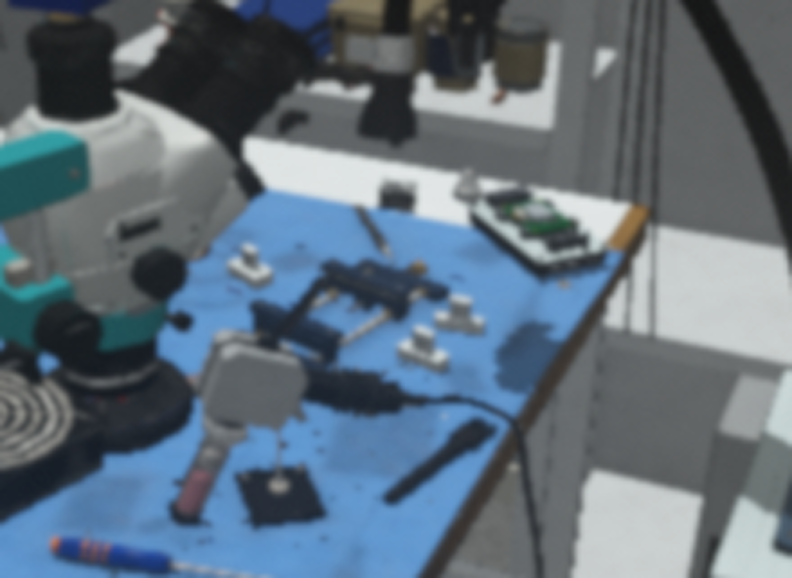

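View pics/top1.png

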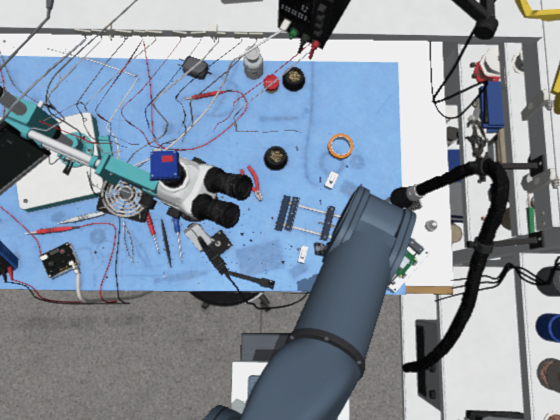

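Emit:
servo_tool --motion '[[[0.003, -0.002, 0.03, 0.4, 0.1, 0.3, 0.45], [0.003, -0.002, 0.065, 0.4, 0.1, 0.3, 0.45], [0.003, -0.002, 0.1, 0.4, 0.1, 0.3, 0.45], [0.003, -0.002, 0.135, 0.4, 0.1, 0.3, 0.45], [0.003, -0.002, 0.165, 0.4, 0.1, 0.3, 0.45], [0.0032, -0.0023, 0.185, 0.4, 0.1, 0.3, 0.45], [0.0032, -0.0023, 0.187, 0.4, 0.1, 0.3, 0.45], [0.0032, -0.0023, 0.187, 0.4, 0.1, 0.3, 0.45]]]'

```text
t: 4.03
position: [0.4412, -0.103, 0.064]
tcp_rot: [-179.6, -0.1, -84.4]
wrist_force: [0.2, -0.1, 0.4]
gripper_width: 0.0386
```

Run:
```python
from h import *
s=snap('side','pics/side2.png');t=snap('top','pics/top2.png')
o=observe();print(o['joint_pos'],o['position'],o['tcp_rot'])
print(go((.4356,-.1017,.016),-84.4))
im=s['pixels'][170:240,290:370,::-1]
cv2.imwrite('pics/side2z.png',cv2.resize(im,None,fx=8,fy=8,interpolation=cv2.INTER_LINEAR))
```

```text
[-16.72295957  31.21677216  35.45491253 125.97002443 -34.75806824
  31.99795129 -39.48956237] [ 0.44180874 -0.10317196  0.06505454] [-1.79446925e+02 -1.08992996e-01 -8.44095504e+01]
[-0.0022  0.0065  0.049  -0.5531 -0.109  -0.009 ]
```

View pics/side2z.png

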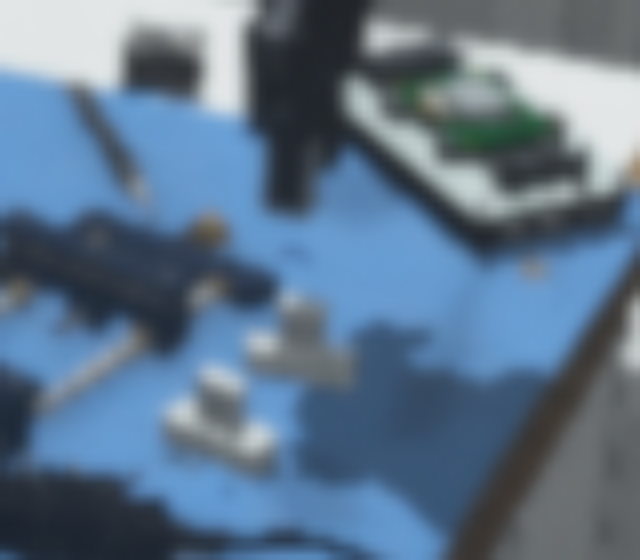

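Emit:
servo_tool --motion '[[[-0.002, 0.0065, 0, -0.55, -0.1, 0, 0.45], [-0.002, 0.0065, 0, -0.55, -0.1, 0, 0.45], [-0.002, 0.0065, 0, -0.55, -0.1, 0, 0.45], [-0.002, 0.0065, 0, -0.55, -0.1, 0, 0.45]]]'

```text
t: 4.47
position: [0.434, -0.1013, 0.0639]
tcp_rot: [179.9, 0.0, -84.4]
wrist_force: [-0.5, -0.4, -0.7]
gripper_width: 0.0382
```

Run:
```python
from h import *
o=observe();print(o['joint_pos'],o['position'],o['tcp_rot'],o['dq'])
print(go((.4356,-.1017,.016),-84.4))
```

```text
[-17.00352638  31.18310346  35.64197315 126.55593901 -34.52797418
  32.10843133 -39.60456507] [ 0.43398548 -0.10129992  0.06385864] [ 1.79916004e+02  2.33820103e-03 -8.43849672e+01] [ 0.25806984  0.4737744  -0.34748091 -0.02875269 -0.20815441 -0.16134658
  0.14835487]
[ 0.0006 -0.0016  0.0479  0.084   0.0023  0.015 ]
```

Emit:
servo_tool --motion '[[[0.0005, -0.0012, 0.015, 0, 0, 0, 0.45], [0.0005, -0.0012, 0.03, 0, 0, 0, 0.45], [0.0005, -0.0012, 0.042, 0, 0, 0, 0.45], [0.0005, -0.0012, 0.0475, 0, 0, 0, 0.45], [0.0005, -0.0012, 0.0475, 0, 0, 0, 0.45], [0.0005, -0.0012, 0.0475, 0, 0, 0, 0.45]]]'

```text
t: 4.97
position: [0.4347, -0.1021, 0.016]
tcp_rot: [179.8, 0.0, -84.4]
wrist_force: [-0.3, 0.4, 0.1]
gripper_width: 0.0384
```

Run:
```python
from h import *
s=snap('side','pics/side3.png')
o=observe();print(o['joint_pos'],o['position'],o['tcp_rot'],o['wrist_force'])
print(go((.4356,-.1017,.016),-84.4))
im=s['pixels'][170:240,290:370,::-1]
cv2.imwrite('pics/side3z.png',cv2.resize(im,None,fx=8,fy=8,interpolation=cv2.INTER_LINEAR))
```

```text
[-11.7412617   35.41350354  28.41621447 128.54107221 -40.50579349
  25.05121256 -34.60223994] [ 0.43492434 -0.10207634  0.01620361] [ 1.79872248e+02 -4.93404028e-03 -8.44272133e+01] [ 0.55980589 -0.13684308  0.8827803 ]
[-0.0003 -0.0007  0.0002  0.1278 -0.0049 -0.0272]
```

View pics/side3z.png

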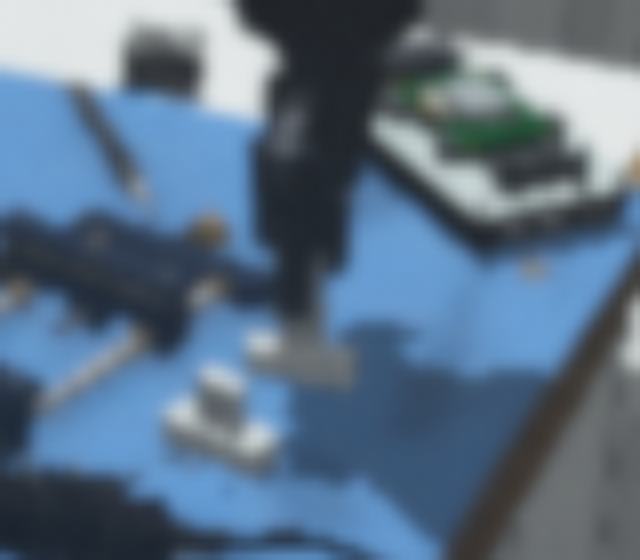

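Emit:
servo_tool --motion '[[[0, 0, 0, 0, 0, 0, 0], [0, 0, 0, 0, 0, 0, 0], [0, 0, 0, 0, 0, 0, 0], [0, 0, 0, 0, 0, 0, 0], [0, 0, 0, 0, 0, 0, 0], [0, 0, 0, 0, 0, 0, 0], [0, 0, 0, 0, 0, 0, 0], [0, 0, 0, 0, 0, 0, 0]]]' --newtons 40

```text
t: 5.68
position: [0.4347, -0.1019, 0.0158]
tcp_rot: [179.8, 0.0, -84.4]
wrist_force: [-1.2, 0.1, -0.1]
gripper_width: 0.0
```

Run:
```python
from h import *
s=snap('side','pics/side4.png')
t=snap('top','pics/top4.png')
o=observe();print(o)
im=s['pixels'][170:240,290:370,::-1]
cv2.imwrite('pics/side4z.png',cv2.resize(im,None,fx=8,fy=8,interpolation=cv2.INTER_LINEAR))
```

```text
{'t': 5.7833, 'joint_pos': array([-11.7172341 ,  35.45710703,  28.35417047, 128.57029869,
       -40.5526607 ,  24.9960218 , -34.55914096]), 'dq': array([-0.06458598,  0.03647624, -0.06287568,  0.01042183,  0.11182673,
       -0.00090592, -0.04759736]), 'effort': array([-1.45194741e-02, -5.61199558e+01,  8.52879614e+00, -1.00598752e+01,
        1.33746816e-02,  1.17608544e-02, -3.71574106e-04]), 'position': array([ 0.43470724, -0.10189804,  0.01572255]), 'tcp_rot': array([ 1.79845913e+02,  4.77790435e-04, -8.44080269e+01]), 'wrist_force': array([0.053494  , 0.16988034, 0.06657163]), 'ft_torque': array([-0.01823372, -0.03251469,  0.04392001]), 'gripper_width': -0.0003375383114734604}
```

View pics/side4z.png

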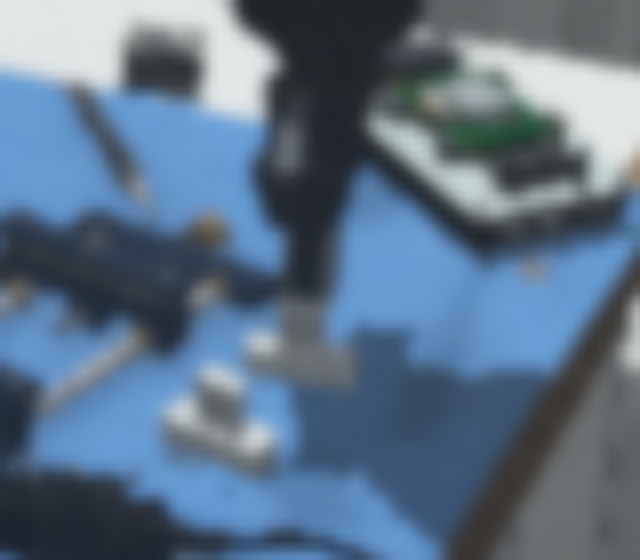

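View pics/top4.png

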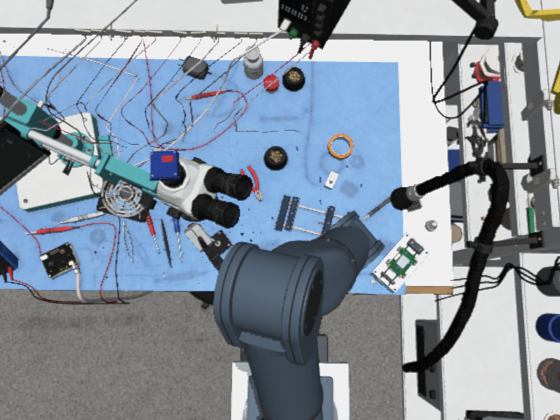

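Run:
```python
from h import *
s=load('side')
for p in [(.4347,-.1019,.0158),(.4347,-.1019,.05),(.4347,-.1019,0),(.4347,-.1019,.036)]:
    u=proj(s,p)[0]; print(p,u,(u-[290,170]+.5)*8-.5)
```

```text
(0.4347, -0.1019, 0.0158) [327.48553624 212.59386395] [303.3842899  344.25091164]
(0.4347, -0.1019, 0.05) [328.02610457 203.72012691] [307.70883657 273.26101528]
(0.4347, -0.1019, 0) [327.24051056 216.61610004] [301.42408445 376.42880036]
(0.4347, -0.1019, 0.036) [327.80310981 207.38071293] [305.92487847 302.54570344]
```

Run:
```python
from h import *
L=[]
for k in (2,3,4):
    im=cv2.imread(f'pics/side{k}.png')[195:222,315:340]
    L.append(cv2.resize(im,None,fx=10,fy=18,interpolation=cv2.INTER_NEAREST))
cv2.imwrite('pics/cmp.png',np.hstack(L))
```

```text
(no output)
```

View pics/cmp.png

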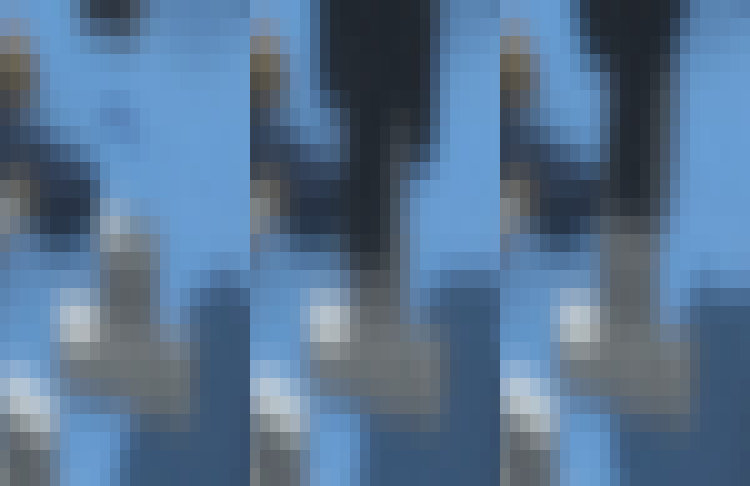

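Run:
```python
from h import *
s=load('side')
for y in(-.083,-.102,-.121):
  for z in(.016,.022,.030,.04):
    u=proj(s,(.4347,y,z))[0]; print(y,z,u)
print(proj(s,[(.4256,-.097,.036),(.4456,-.097,.036),(.4356,-.097,.014)]))
```

```text
-0.083 0.016 [325.53827528 215.1812486 ]
-0.083 0.022 [325.62864356 213.63000936]
-0.083 0.03 [325.74978538 211.5505194 ]
-0.083 0.04 [325.90226826 208.93303674]
-0.102 0.016 [327.49886318 212.52883232]
-0.102 0.022 [327.5927146  210.98855863]
-0.102 0.03 [327.71851825 208.92389044]
-0.102 0.04 [327.87685693 206.32526288]
-0.121 0.016 [329.41699347 209.93385558]
-0.121 0.022 [329.51415658 208.40443911]
-0.121 0.03 [329.64439187 206.35444311]
-0.121 0.04 [329.80829602 203.77447524]
[[329.89735789 208.6306213 ]
 [324.20362121 207.35794775]
 [326.70215206 213.6757459 ]]
```

Run:
```python
from h import *
s=load('side'); im=cv2.imread('pics/side0.png')
c,sn=np.cos(np.radians(65.5)),np.sin(np.radians(65.5))
P=np.array([.2798,.6137,.2085])
for sg in(1,-1):
  for dz in(0,.013,.033):
    u=proj(s,P+[sg*.0425*c,sg*.0425*sn,dz])[0]; print(sg,dz,u); cv2.circle(im,tuple(int(round(v)) for v in u),1,(0,255,0) if dz==.013 else (0,0,255),-1)
cv2.imwrite('pics/chk.png',cv2.resize(im[240:360,200:360],None,fx=4.5,fy=4.5))
```

```text
1 0 [249.65411796 352.99985887]
1 0.013 [249.25004245 347.11947315]
1 0.033 [248.61072494 337.81568355]
-1 0 [291.71548488 325.8073025 ]
-1 0.013 [291.77002573 320.06970335]
-1 0.033 [291.85614558 311.0100519 ]
```

View pics/chk.png

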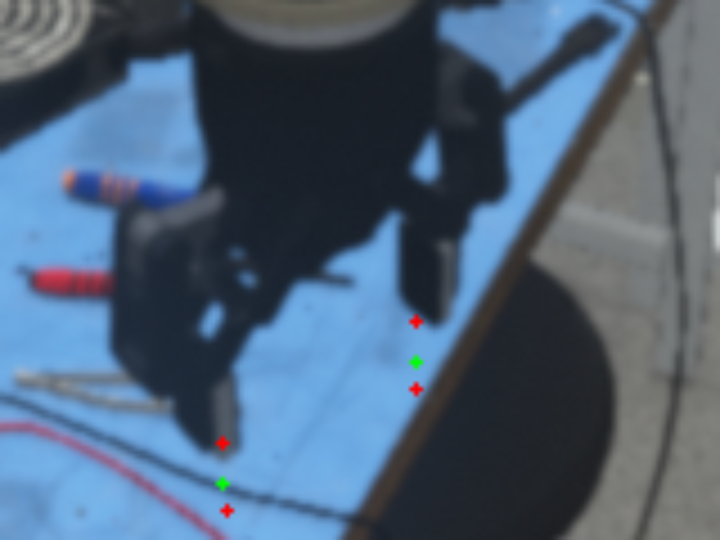

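Run:
```python
from h import *
s=load('top'); im=cv2.imread('pics/top0.png')
c,sn=np.cos(np.radians(65.5)),np.sin(np.radians(65.5))
P=np.array([.2798,.6137,.2085])
for sg in(1,-1):
  for dz in(.013,.033):
    u=proj(s,P+[sg*.0425*c,sg*.0425*sn,dz])[0]; print(sg,dz,u); cv2.circle(im,tuple(int(round(v)) for v in u),1,(0,255,0) if dz==.013 else (0,0,255),-1)
cv2.imwrite('pics/chk2.png',cv2.resize(im[280:380,0:120],None,fx=6,fy=6))
```

```text
1 0.013 [ 13.10800577 305.18202129]
1 0.033 [  8.35917585 305.41846765]
-1 0.013 [ 45.0229536  321.29832704]
-1 0.033 [ 40.83694541 321.83280306]
```

View pics/chk2.png

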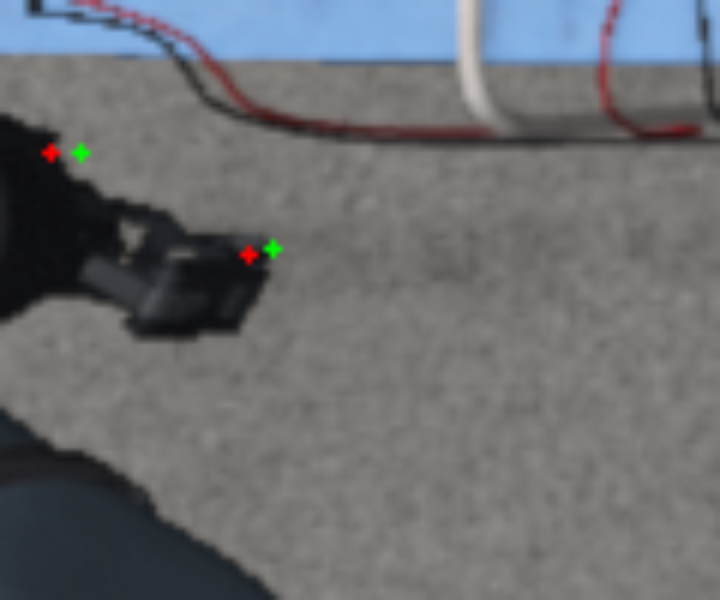

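Emit:
servo_tool --motion '[[[0, 0, -0.005, 0, 0, 0, 0.45], [0, 0, -0.005, 0, 0, 0, 0.45], [0, 0, -0.005, 0, 0, 0, 0.45], [0, 0, -0.005, 0, 0, 0, 0.45], [0, 0, -0.005, 0, 0, 0, 0.45], [0, -0.0005, 0.005, 0, 0, 0, 0.45], [0, -0.0005, 0.011, 0, 0, 0, 0.45], [0, -0.0005, 0.016, 0, 0, 0, 0.45], [0, -0.0005, 0.017, 0, 0, 0, 0.45], [0, -0.0005, 0.017, 0, 0, 0, 0.45]]]'

```text
t: 6.62
position: [0.4348, -0.1019, -0.0016]
tcp_rot: [179.8, 0.0, -84.4]
wrist_force: [0.4, -0.0, 0.5]
gripper_width: 0.0384
```

Run:
```python
from h import *
s=snap('side','pics/side5.png')
o=observe();print(o['joint_pos'],o['position'],o['wrist_force'],o['gripper_width'])
im=s['pixels'][170:240,290:370,::-1]
cv2.imwrite('pics/side5z.png',cv2.resize(im,None,fx=8,fy=8,interpolation=cv2.INTER_LINEAR))
```

```text
[ -9.71728438  36.99537702  25.44878132 129.11338576 -42.65473484
  22.36838286 -32.85936801] [ 0.434969   -0.10195787 -0.00135441] [ 0.098356   -0.46436905 -0.86586818] 0.038676782436186545
```

View pics/side5z.png

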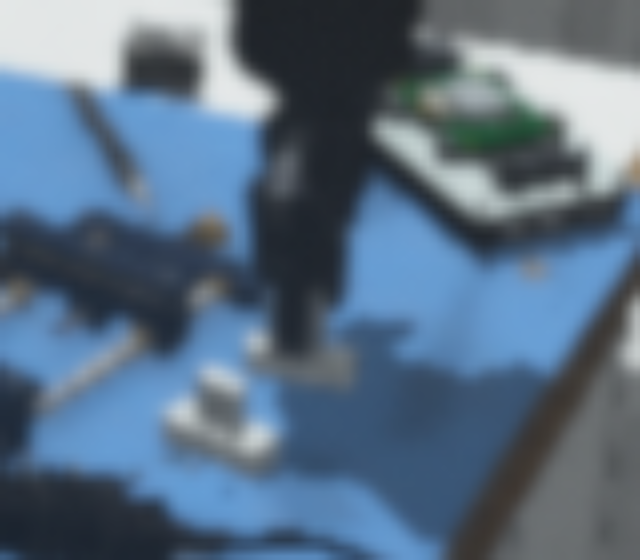

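Emit:
servo_tool --motion '[[[0, 0, -0.0015, 0, 0, 0, 0.45], [0, 0, -0.0015, 0, 0, 0, 0], [0, 0, -0.0015, 0, 0, 0, 0], [0, 0, -0.0015, 0, 0, 0, 0], [0, 0, -0.0015, 0, 0, 0, 0], [0, 0, -0.0015, 0, 0, 0, 0], [0, 0, -0.0015, 0, 0, 0, 0], [0, 0, -0.0015, 0, 0, 0, 0]]]' --newtons 40

```text
t: 7.33
position: [0.4354, -0.1019, 0.0006]
tcp_rot: [179.9, 0.0, -84.4]
wrist_force: [-0.9, 0.6, 5.5]
gripper_width: 0.0076
```

Run:
```python
from h import *
print(go((.4354,-.1019,.1),-84.4));print(go((.4579,-.3318,.1),-41.6))
```

```text
[ 0.      0.0002 -0.0994  0.1125  0.0004 -0.0113]
[ 2.31000e-01  2.00000e-04 -9.94000e-02  1.07100e-01  4.24000e-02
 -4.28113e+01]
```

Emit:
servo_tool --motion '[[[0, 0, -0.01, 0, 0, 0, 0], [0, 0, -0.03, 0, 0, 0, 0], [0, 0, -0.06, 0, 0, 0, 0], [0, 0, -0.09, 0, 0, 0, 0], [0.015, 0, -0.1, 0, 0, -3, 0], [0.04, 0, -0.1, 0, 0, -8, 0], [0.07, 0, -0.1, 0, 0, -13, 0], [0.1, 0, -0.1, 0, 0, -19, 0], [0.13, 0, -0.1, 0, 0, -25, 0], [0.16, 0, -0.1, 0, 0, -31, 0], [0.19, 0, -0.1, 0, 0, -37, 0], [0.215, 0, -0.1, 0, 0, -41, 0], [0.229, 0, -0.1, 0, 0, -42.8, 0], [0.231, 0, -0.1, 0.1, 0, -42.8, 0], [0.231, 0, -0.1, 0.1, 0, -42.8, 0], [0.231, 0, -0.1, 0.1, 0, -42.8, 0]]]'

```text
t: 8.67
position: [0.4577, -0.3306, 0.1]
tcp_rot: [-180.0, 0.1, -41.7]
wrist_force: [-0.3, 0.8, -0.7]
gripper_width: 0.0081
```

Run:
```python
from h import *
s=snap('side','pics/side6.png');t=snap('top','pics/top6.png')
o=observe();print(o['joint_pos'],o['position'],o['tcp_rot'],o['wrist_force'],o['gripper_width'])
print(go((.4579,-.3318,.06),-41.6))
im=s['pixels'][150:220,310:390,::-1]
cv2.imwrite('pics/side6z.png',cv2.resize(im,None,fx=8,fy=8,interpolation=cv2.INTER_LINEAR))
im=t['pixels'][216:296,356:446,::-1]
cv2.imwrite('pics/top6z.png',cv2.resize(im,None,fx=7,fy=7,interpolation=cv2.INTER_LINEAR))
```

```text
[ 15.15309097  32.96921487  24.60344257 107.4785452  -19.16112085
  43.73967668   8.73091279] [ 0.45808981 -0.3301093   0.10014364] [-1.79989594e+02  1.18479573e-01 -4.15573125e+01] [ 0.37005549  0.20820171 -0.23105772] 0.00799148555316784
[ 0.0011  0.0014  0.0401 -0.0104  0.1185  0.0427]
```

View pics/side6z.png

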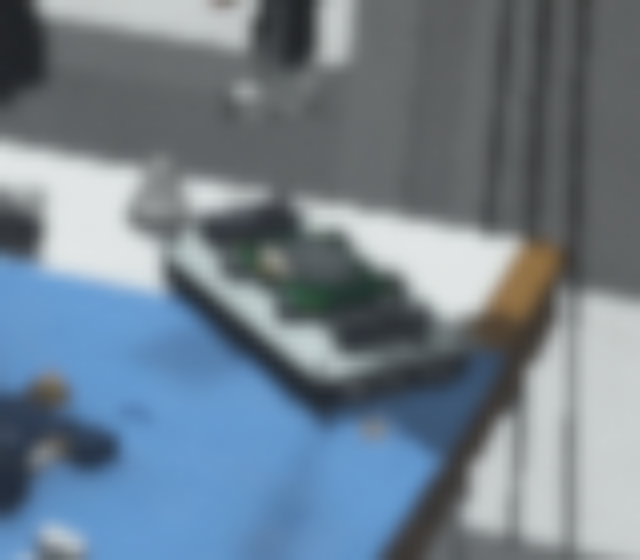

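View pics/top6z.png

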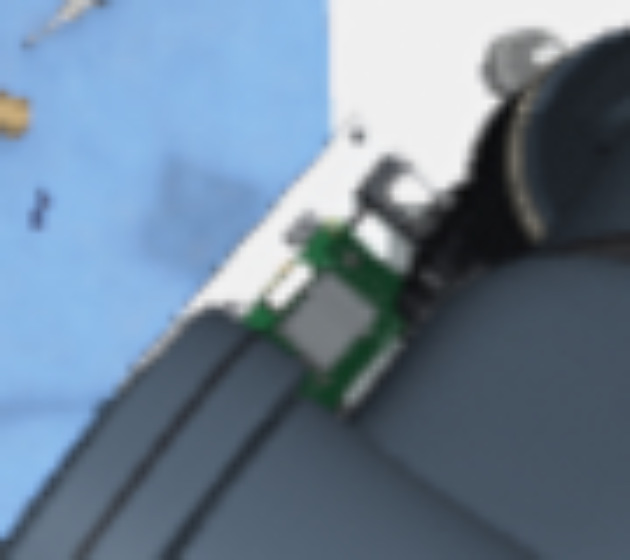

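Emit:
servo_tool --motion '[[[0.0005, 0.0014, 0.015, 0, 0, 0, 0], [0.0005, 0.0014, 0.03, 0, 0, 0, 0], [0.0005, 0.0014, 0.045, 0, 0, 0, 0], [0.0005, 0.0014, 0.05, 0, 0.1, 0, 0], [0.0005, 0.0014, 0.05, 0, 0.1, 0, 0], [0.0005, 0.0014, 0.05, 0, 0.1, 0, 0]]]'

```text
t: 9.27
position: [0.4575, -0.3325, 0.0505]
tcp_rot: [180.0, -0.0, -41.6]
wrist_force: [-0.0, -1.1, 0.3]
gripper_width: 0.0079
```

Run:
```python
from h import *
s=snap('side','pics/side7.png');t=snap('top','pics/top7.png')
o=observe();print(o['joint_pos'],o['position'],o['tcp_rot'],o['wrist_force'],o['gripper_width'])
print(go((.4579,-.3318,.06),-41.6))
im=s['pixels'][160:210,325:375,::-1]
cv2.imwrite('pics/side7z.png',cv2.resize(im,None,fx=12,fy=12,interpolation=cv2.INTER_LINEAR))
im=t['pixels'][226:276,386:436,::-1]
cv2.imwrite('pics/top7z.png',cv2.resize(im,None,fx=12,fy=12,interpolation=cv2.INTER_LINEAR))
```

```text
[ 17.19917287  36.69044334  22.03372115 109.8716388  -21.62648237
  37.39634169  11.04838075] [ 0.45782032 -0.33311129  0.05108272] [ 1.79991935e+02 -9.54468131e-02 -4.15918056e+01] [-0.12007008 -0.23729409 -1.07808051] 0.0076671317872318
[-0.0008 -0.001  -0.0089  0.0081 -0.0954  0.0082]
```

View pics/side7z.png

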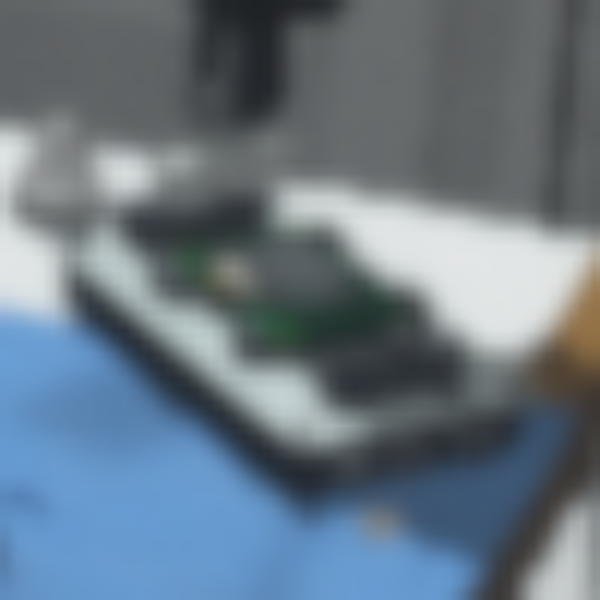

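View pics/top7z.png

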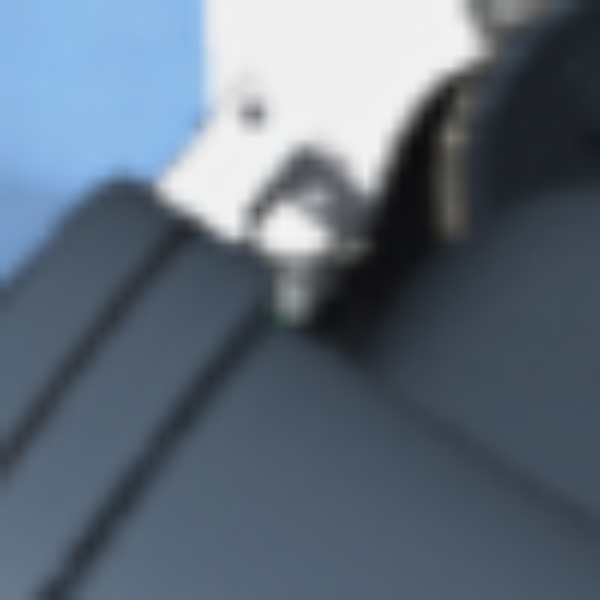

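Run:
```python
from h import *
t=load('top')
a=np.radians(-41.59); ux=np.array([np.cos(a),np.sin(a),0]); uy=np.array([-np.sin(a),np.cos(a),0])
im=cv2.resize(cv2.imread('pics/top7.png')[226:276,386:436],None,fx=12,fy=12,interpolation=cv2.INTER_LINEAR)
P=np.array([.4578,-.3331,.0645])
for sx,sy in((-1,1),(1,1),(1,-1),(-1,-1)):
    u=proj(t,P+sx*.006*ux+sy*.023*uy)[0]; U=(u-[386,226]+.5)*12-.5; print(U); cv2.circle(im,tuple(int(v) for v in U),3,(0,0,255),-1)
# thick stop outline predicted at z .04
F=np.array([.4263,-.3038,.04])
for sx,sy in((.0495,.023),(.0695,.023),(.0495,-.023)):
    u=proj(t,F+sx*ux+sy*uy)[0]; U=(u-[386,226]+.5)*12-.5; print(U); cv2.circle(im,tuple(int(v) for v in U),3,(0,255,0),-1)
cv2.imwrite('pics/chk7.png',im[100:400,100:500].repeat(2,0).repeat(2,1))
```

```text
[257.7106317  236.37332938]
[291.58380757 197.47235027]
[448.00893662 334.79635223]
[414.19300353 374.01642219]
[259.17858927 204.10437921]
[314.47328713 140.66258315]
[412.56315184 338.89377511]
```

View pics/chk7.png

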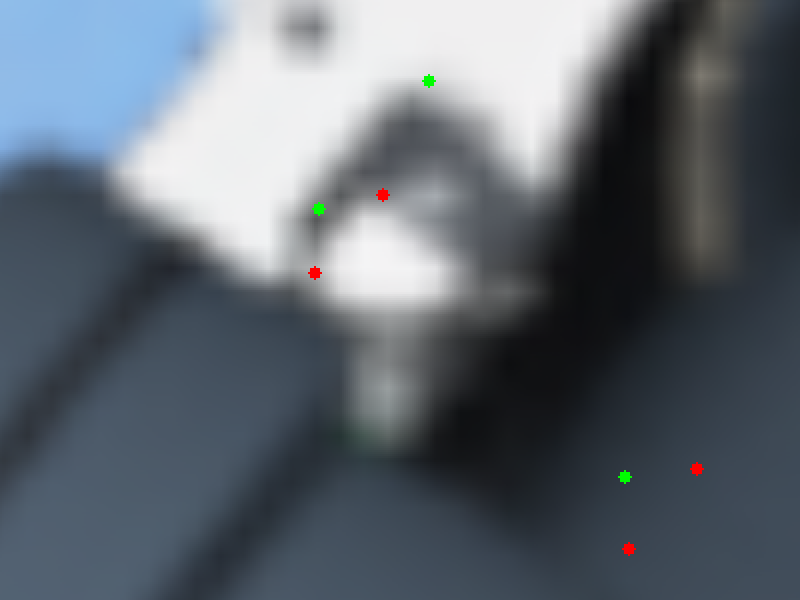

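Run:
```python
from h import *
t=load('top')
im=cv2.imread('pics/top0.png')[226:290,366:436]; im=cv2.resize(im,None,fx=10,fy=10,interpolation=cv2.INTER_CUBIC).astype(int)
b,g,r=im[...,0],im[...,1],im[...,2]
m=((g-r>25)&(g-b>10)).astype(np.uint8)
m=cv2.morphologyEx(m,cv2.MORPH_OPEN,np.ones((15,15)))
cn=max(cv2.findContours(m,0,2)[0],key=cv2.contourArea)
pts=np.array([plane(t,up(p[0],10,(366,226)),.037)[:2] for p in cn])
a=np.radians(-41.57); ux=np.array([np.cos(a),np.sin(a)]); uy=np.array([-ux[1],ux[0]])
d=pts-[.4263,-.3038]; X=d@ux*1e3;Y=d@uy*1e3
print('ends',np.percentile(X,[1,5,95,99]),np.percentile(Y,[1,5,95,99]))
for k in (-1,1):
    sel=(abs(Y)<13)&(X*k>25); print(k,np.median(X[sel]),np.polyfit(Y[sel],X[sel],1))
# plate left edge: blue -> white transition along uy at several x
B=cv2.imread('pics/top0.png').astype(np.float32)
def samp(p): 
    u=proj(t,p)[0]; return cv2.remap(B,np.float32([[u[0]]]),np.float32([[u[1]]]),cv2.INTER_LINEAR)[0,0]
F=np.array([.4263,-.3038])
for x in (-45.2,42.2):
  print('profile along x near gap',x)
  for dx in np.arange(-16,17,2):
    q=F+ux*(x+dx)*1e-3+uy*.012; q2=F+ux*(x+dx)*1e-3-uy*.0
    print(x+dx,samp([*q2,.030]).astype(int),samp([*q,.03]).astype(int))
```

```text
ends [-35.02310429 -34.80835     34.38776849  35.06850575] [-25.33737182 -24.85935548  23.67260772  24.88785307]
-1 -34.78889727454302 [-1.4565111e-02 -3.4726553e+01]
1 34.17989656803045 [-2.08627148e-02  3.41793156e+01]
profile along x near gap -45.2
-61.2 [79 75 71] [76 72 69]
-59.2 [88 83 79] [95 91 87]
-57.2 [101  96  92] [108 103  99]
-55.2 [143 140 138] [127 123 120]
-53.2 [201 199 199] [167 164 164]
-51.2 [233 231 232] [201 199 199]
-49.2 [240 239 240] [215 214 214]
-47.2 [240 239 240] [216 215 215]
-45.2 [240 239 239] [213 212 213]
-43.2 [240 239 240] [211 210 210]
-41.2 [236 235 236] [208 207 208]
-39.2 [219 218 216] [186 184 183]
-37.2 [181 180 175] [156 154 151]
-35.2 [136 139 127] [119 122 110]
-33.2 [100 116  86] [ 96 111  81]
-31.200000000000003 [ 71 101  49] [69 98 47]
-29.200000000000003 [64 99 38] [ 64 100  38]
profile along x near gap 42.2
26.200000000000003 [ 69 102  46] [ 73 105  48]
28.200000000000003 [65 98 41] [ 78 107  55]
30.200000000000003 [61 96 36] [ 74 104  51]
32.2 [64 97 40] [ 67 100  42]
34.2 [100 125  81] [ 85 113  65]
36.2 [169 180 157] [132 149 118]
38.2 [221 223 214] [176 182 169]
40.2 [241 240 238] [221 219 219]
42.2 [242 241 239] [208 206 206]
44.2 [229 228 225] [218 216 217]
46.2 [184 182 177] [167 166 165]
48.2 [122 121 116] [114 113 111]
50.2 [78 76 72] [77 75 73]
52.2 [66 62 58] [71 66 63]
54.2 [88 82 78] [88 82 77]
56.2 [99 92 87] [99 93 89]
58.2 [98 92 88] [115 109 105]
```

Emit:
servo_tool --motion '[[[-0.001, -0.001, 0.004, 0, 0, 0, 0], [-0.001, -0.001, 0.008, 0, 0, 0, 0], [-0.001, -0.001, 0.01, 0, 0, 0, 0], [-0.001, -0.001, 0.012, 0, 0, 0, 0], [-0.001, -0.001, 0.014, 0, 0, 0, 0], [-0.001, -0.001, 0.016, 0, 0, 0, 0]]]'

```text
t: 9.87
position: [0.4572, -0.3317, 0.034]
tcp_rot: [180.0, -0.0, -41.6]
wrist_force: [-0.3, -0.1, -0.6]
gripper_width: 0.0078
```

Emit:
servo_tool --motion '[[[0, 0, 0.002, 0, 0, 0, 0], [0, 0, 0.004, 0, 0, 0, 0], [0, 0, 0.006, 0, 0, 0, 0], [0, 0, 0.0075, 0, 0, 0, 0], [0, 0, 0.0085, 0, 0, 0, 0], [0, 0, 0.0085, 0, 0, 0, 0]]]'

```text
t: 10.37
position: [0.4574, -0.3317, 0.0266]
tcp_rot: [-180.0, -0.1, -41.6]
wrist_force: [-2.1, 2.1, 12.3]
gripper_width: 0.0081
```

Emit:
servo_tool --motion '[[[0, 0, 0, 0, 0, 0, 0.25], [0, 0, 0, 0, 0, 0, 0.25], [0, 0, 0, 0, 0, 0, 0.25], [0, 0, 0, 0, 0, 0, 0.25], [0, 0, -0.01, 0, 0, 0, 0.25], [0, 0, -0.03, 0, 0, 0, 0.25], [0, 0, -0.06, 0, 0, 0, 0.25], [0, 0, -0.09, 0, 0, 0, 0.35], [0, 0, -0.12, 0, 0, 0, 0.45], [0, 0, -0.14, 0, 0, 0, 0.45]]]'

```text
t: 11.2
position: [0.4575, -0.3323, 0.1692]
tcp_rot: [180.0, -0.2, -41.6]
wrist_force: [-0.4, -0.1, -0.0]
gripper_width: 0.0383
```

Run:
```python
from h import *
s=snap('side','pics/side8.png');t=snap('top','pics/top8.png')
o=observe();print(o['joint_pos'],o['position'],o['tcp_rot'])
for p in[(.4447,-.033,.15),(.4447,-.033,.03)]: print(go(p,-105))
im=s['pixels'][160:210,325:375,::-1]
a=cv2.resize(im,None,fx=8,fy=10,interpolation=cv2.INTER_LINEAR)
im=t['pixels'][226:276,386:436,::-1]
cv2.imwrite('pics/s8z.png',np.hstack([a,cv2.resize(im,None,fx=8,fy=10,interpolation=cv2.INTER_LINEAR)]))
```

```text
[ 13.042573    28.19080483  27.66498288 103.21017988 -16.15957106
  52.11396271   6.20802609] [ 0.45858113 -0.33312485  0.16989836] [-179.9550596    -0.39420775  -41.63436039]
[-2.09900e-01 -2.15100e-01  1.86000e-02 -2.58200e-01 -3.28300e-01
  6.33655e+01]
[-0.2107 -0.215   0.1386 -0.2582 -0.3283 63.3655]
```

View pics/s8z.png

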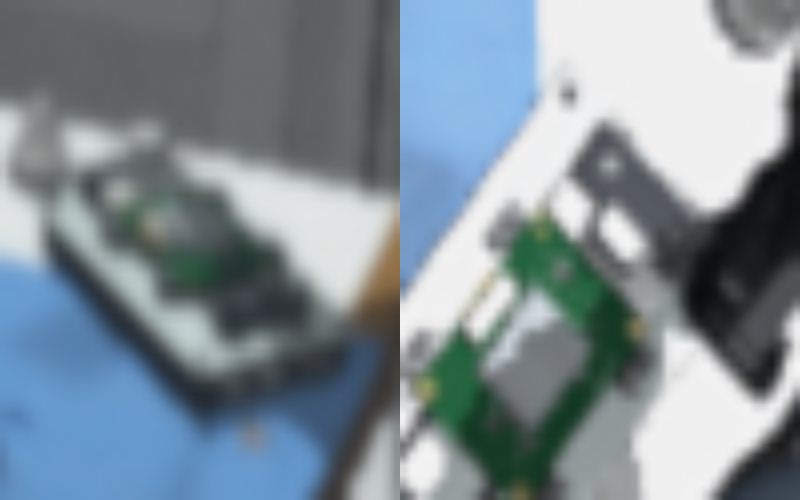

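Emit:
servo_tool --motion '[[[-0.018, -0.018, 0, 0, 0, 5, 0.45], [-0.039, -0.04, 0, 0, 0, 11, 0.45], [-0.06, -0.062, 0, 0, 0, 17, 0.45], [-0.081, -0.083, 0.002, 0, 0, 23, 0.45], [-0.102, -0.105, 0.005, 0, 0, 29, 0.45], [-0.123, -0.126, 0.008, 0, 0, 35, 0.45], [-0.144, -0.148, 0.011, 0, 0, 41, 0.45], [-0.165, -0.169, 0.014, 0, 0, 47, 0.45], [-0.186, -0.191, 0.018, 0, 0, 53, 0.45], [-0.2, -0.205, 0.018, 0, 0, 58, 0.45], [-0.21, -0.215, 0.025, 0, 0, 62.9, 0.45], [-0.21, -0.215, 0.04, 0, 0, 62.9, 0.45], [-0.21, -0.215, 0.06, 0, 0, 62.9, 0.45], [-0.21, -0.215, 0.08, 0, 0, 62.9, 0.45], [-0.2105, -0.215, 0.1, -0.2, -0.3, 62.9, 0.45], [-0.2107, -0.215, 0.12, -0.2, -0.3, 62.9, 0.45], [-0.2107, -0.215, 0.12, -0.2, -0.3, 62.9, 0.45], [-0.2107, -0.215, 0.12, -0.2, -0.3, 62.9, 0.45]]]'

```text
t: 12.8
position: [0.4416, -0.0313, 0.0452]
tcp_rot: [179.6, 0.1, -104.6]
wrist_force: [-0.1, 0.7, 0.1]
gripper_width: 0.0387
```

Run:
```python
from h import *
s=snap('side','pics/side9.png')
o=observe();print(o['joint_pos'],o['position'],o['tcp_rot'])
print(go((.4447,-.033,.0006),-104.5))
im=s['pixels'][170:240,290:370,::-1]
cv2.imwrite('pics/side9z.png',cv2.resize(im,None,fx=8,fy=8,interpolation=cv2.INTER_LINEAR))
```

```text
[-25.76905456  33.4723296   35.89790187 127.61283967 -39.68917642
  30.67753533 -63.57517948] [ 0.44228494 -0.03131473  0.04594998] [ 1.79674575e+02  9.73688738e-02 -1.04551583e+02]
[ 0.0011 -0.003   0.0453  0.3254  0.0975 -0.0513]
```

View pics/side9z.png

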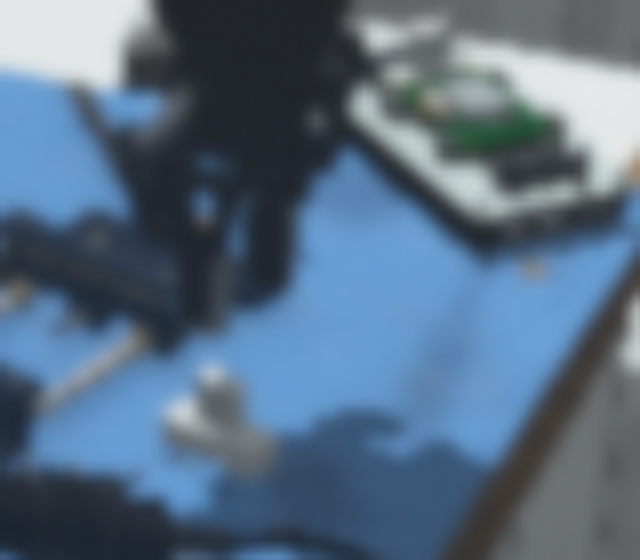

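Emit:
servo_tool --motion '[[[0.001, -0.002, 0.01, 0.3, 0.1, 0, 0.45], [0.001, -0.0028, 0.02, 0.3, 0.1, 0, 0.45], [0.001, -0.003, 0.03, 0.3, 0.1, 0, 0.45], [0.001, -0.003, 0.038, 0.3, 0.1, 0, 0.45], [0.001, -0.003, 0.0435, 0.3, 0.1, 0, 0.45], [0.001, -0.003, 0.0435, 0.3, 0.1, 0, 0.45], [0.001, -0.003, 0.0435, 0.3, 0.1, 0, 0.45]]]'

```text
t: 13.43
position: [0.4451, -0.0327, 0.0024]
tcp_rot: [-180.0, 0.0, -104.5]
wrist_force: [0.4, 0.3, -0.7]
gripper_width: 0.0387
```

Run:
```python
from h import *
s=snap('side','pics/side10.png')
o=observe();print(o['position'],o['tcp_rot'],o['wrist_force'])
im=s['pixels'][190:240,290:340,::-1]
cv2.imwrite('pics/side10z.png',cv2.resize(im,None,fx=11,fy=11,interpolation=cv2.INTER_LINEAR))
```

```text
[ 0.44512673 -0.03265531  0.00248138] [-1.79967263e+02  2.32767968e-02 -1.04519987e+02] [-0.08682052 -0.09994594 -0.14323013]
```

View pics/side10z.png

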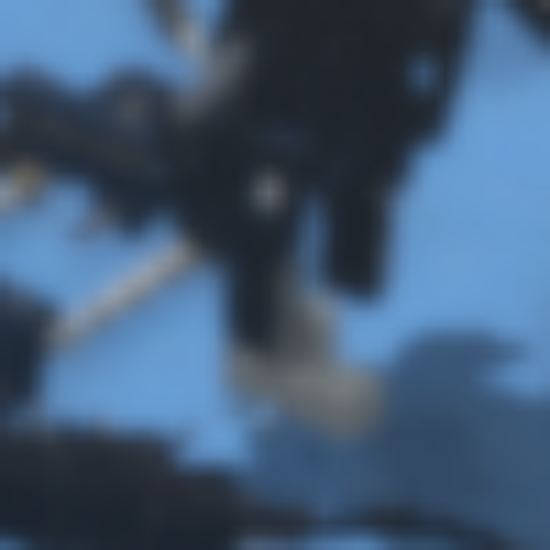

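The fingers straddle the 18 mm packer's tab (near finger about (255,340), far about (355,290) in the zoom). Closing.

Emit:
servo_tool --motion '[[[0, 0, 0, 0, 0, 0, 0], [0, 0, 0, 0, 0, 0, 0], [0, 0, 0, 0, 0, 0, 0], [0, 0, 0, 0, 0, 0, 0], [0, 0, 0, 0, 0, 0, 0], [0, 0, 0, 0, 0, 0, 0], [0, 0, 0, 0, 0, 0, 0]]]' --newtons 40

```text
t: 14.07
position: [0.4452, -0.0325, 0.0024]
tcp_rot: [-180.0, 0.0, -104.5]
wrist_force: [-0.8, 1.6, 6.2]
gripper_width: 0.0075
```

Run:
```python
from h import *
o=observe();print(o['position'],o['tcp_rot'],o['wrist_force'],o['gripper_width'])
a=np.radians(-41.57); ux=np.array([np.cos(a),np.sin(a)]); 
g=np.array([.4263,-.3038])+ux*(-.0453-.0004); print(g)
print(go((*g,.1),-41.5))
```

```text
[ 0.44517155 -0.0325204   0.00237917] [-1.79958073e+02  3.55794847e-02 -1.04507736e+02] [-0.78555581  1.60362103  6.22566038] 0.00753835290233207
[ 0.39210975 -0.27347647]
[ 2.46500e-01 -9.10000e-03 -9.78000e-02 -5.72000e-02  8.90000e-03
 -6.30077e+01]
```

Emit:
servo_tool --motion '[[[0, 0, -0.01, 0, 0, 0, 0], [0, 0, -0.03, 0, 0, 0, 0], [0, 0, -0.06, 0, 0, 0, 0], [0, 0, -0.09, 0, 0, 0, 0], [0.015, 0, -0.098, 0, 0, -4, 0], [0.035, -0.001, -0.098, 0, 0, -9, 0], [0.06, -0.002, -0.098, 0, 0, -15, 0], [0.085, -0.003, -0.098, 0, 0, -21, 0], [0.11, -0.004, -0.098, 0, 0, -27, 0], [0.135, -0.005, -0.098, 0, 0, -33, 0], [0.16, -0.006, -0.098, 0, 0, -39, 0], [0.185, -0.007, -0.098, 0, 0, -45, 0], [0.21, -0.008, -0.098, 0, 0, -51, 0], [0.232, -0.009, -0.098, 0, 0, -57, 0], [0.244, -0.009, -0.098, 0, 0, -62, 0], [0.2465, -0.009, -0.098, 0, 0, -63, 0], [0.2465, -0.009, -0.098, 0, 0, -63, 0], [0.2465, -0.009, -0.098, 0, 0, -63, 0]]]'

```text
t: 15.57
position: [0.3919, -0.2726, 0.0998]
tcp_rot: [-180.0, 0.0, -41.7]
wrist_force: [0.0, -0.2, 0.3]
gripper_width: 0.008
```

Run:
```python
from h import *
s=snap('side','pics/side11.png');t=snap('top','pics/top11.png')
o=observe();print(o['joint_pos'],o['position'],o['tcp_rot'],o['gripper_width'])
print(go((.3921,-.2735,.05),-41.5))
im=s['pixels'][155:205,325:375,::-1]
a=cv2.resize(im,None,fx=8,fy=10,interpolation=cv2.INTER_LINEAR)
im=t['pixels'][226:291,366:431,::-1]
cv2.imwrite('pics/s11z.png',np.hstack([a,cv2.resize(im,(400,500),interpolation=cv2.INTER_LINEAR)]))
```

```text
[ 14.11463895  26.38725929  21.4361098  119.86779721 -15.93254679
  36.44380769   4.90304723] [ 0.39219037 -0.27216628  0.09984139] [-1.79967772e+02  3.77970740e-02 -4.15280254e+01] 0.008107467715068624
[ 0.0008  0.0011  0.0498 -0.0322  0.0378 -0.028 ]
```

View pics/s11z.png

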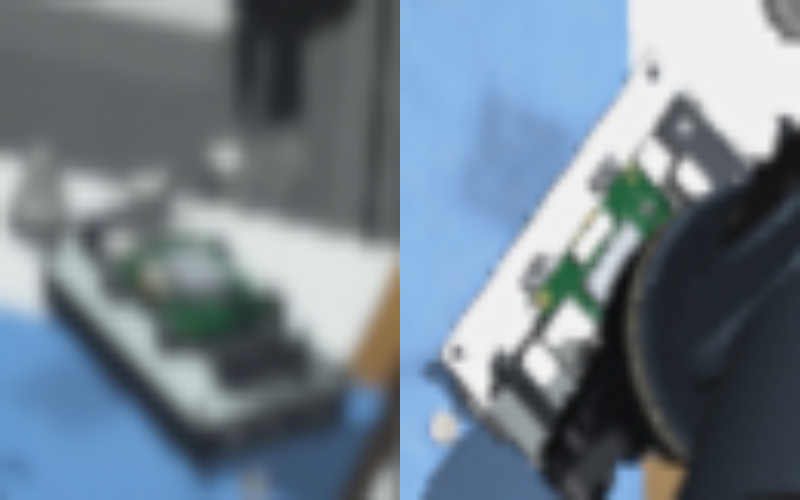

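Emit:
servo_tool --motion '[[[0.0006, 0.0009, 0.015, 0, 0, 0, 0], [0.0006, 0.0009, 0.03, 0, 0, 0, 0], [0.0006, 0.0009, 0.045, 0, 0, 0, 0], [0.0006, 0.0009, 0.05, 0, 0, 0, 0], [0.0006, 0.0009, 0.05, 0, 0, 0, 0], [0.0006, 0.0009, 0.05, 0, 0, 0, 0]]]'

```text
t: 16.17
position: [0.3919, -0.2741, 0.0501]
tcp_rot: [-180.0, 0.0, -41.5]
wrist_force: [-0.3, 0.6, -0.1]
gripper_width: 0.0077
```

Run:
```python
from h import *
s=snap('side','pics/side12.png');t=snap('top','pics/top12.png')
o=observe();print(o['position'],o['tcp_rot'],o['gripper_width'])
print(go((.3921,-.2735,.0284),-41.5))
im=s['pixels'][155:205,325:375,::-1]
a=cv2.resize(im,None,fx=8,fy=10,interpolation=cv2.INTER_LINEAR)
im=t['pixels'][246:291,366:411,::-1].copy()
b=cv2.resize(im,(450,450),interpolation=cv2.INTER_LINEAR)
P=o['position'];P=np.array([P[0],P[1],P[2]-.0024+.014])
y=np.radians(o['tcp_rot'][2]);ux=np.array([np.cos(y),np.sin(y),0]);uy=np.array([-ux[1],ux[0],0])
for sx,sy in((-1,1),(1,1),(1,-1),(-1,-1)):
    u=proj(t,P+sx*.009*ux+sy*.023*uy)[0]; U=(u-[366,246]+.5)*10-.5; cv2.circle(b,tuple(int(v) for v in U),2,(0,0,255),-1)
F=np.array([.4263,-.3038,0])-.0004*ux
for x,z,yy in((-.0575,.04,.023),(-.0635,.04,.023),(-.035,.037,.025),(-.035,.037,-.025)):
    u=proj(t,F+x*ux+yy*uy+[0,0,z])[0]; U=(u-[366,246]+.5)*10-.5; cv2.circle(b,tuple(int(v) for v in U),2,(0,255,0),-1)
cv2.imwrite('pics/s12z.png',np.hstack([cv2.resize(a,(300,450)),b]))
```

```text
[ 0.39219978 -0.27457227  0.05065624] [-1.79975798e+02 -5.44885368e-02 -4.15051980e+01] 0.008120438963451049
[-0.0008 -0.0007  0.0223 -0.0242 -0.0545 -0.0052]
```

View pics/s12z.png

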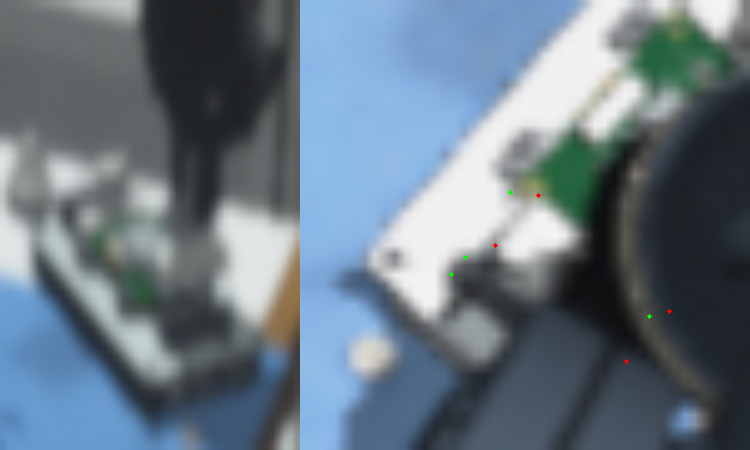

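Emit:
servo_tool --motion '[[[-0.0007, -0.0006, 0.004, 0, 0, 0, 0], [-0.0007, -0.0006, 0.007, 0, 0, 0, 0], [-0.0007, -0.0006, 0.009, 0, 0, 0, 0], [-0.0007, -0.0006, 0.011, 0, 0, 0, 0], [-0.0007, -0.0006, 0.013, 0, 0, 0, 0], [-0.0007, -0.0006, 0.0145, 0, 0, 0, 0]]]'

```text
t: 16.77
position: [0.3916, -0.2737, 0.0353]
tcp_rot: [-180.0, -0.0, -41.5]
wrist_force: [0.2, 0.8, 0.3]
gripper_width: 0.0076
```

Emit:
servo_tool --motion '[[[0, 0, 0.002, 0, 0, 0, 0], [0, 0, 0.004, 0, 0, 0, 0], [0, 0, 0.006, 0, 0, 0, 0], [0, 0, 0.0075, 0, 0, 0, 0], [0, 0, 0.008, 0, 0, 0, 0], [0, 0, 0.008, 0, 0, 0, 0]]]'

```text
t: 17.27
position: [0.3917, -0.2738, 0.0283]
tcp_rot: [-179.9, -0.0, -41.5]
wrist_force: [-3.0, 2.5, 17.2]
gripper_width: 0.0075
```

Emit:
servo_tool --motion '[[[0, 0, -0.0005, 0, 0, 0, 0.25], [0, 0, -0.0005, 0, 0, 0, 0.25], [0, 0, -0.0005, 0, 0, 0, 0.25], [0, 0, -0.0005, 0, 0, 0, 0.25], [0, 0, -0.01, 0, 0, 0, 0.25], [0, 0, -0.03, 0, 0, 0, 0.25], [0, 0, -0.06, 0, 0, 0, 0.25], [0, 0, -0.09, 0, 0, 0, 0], [0, 0, -0.12, 0, 0, 0, 0], [0, 0, -0.15, 0, 0, 0, 0], [0, 0, -0.15, 0, 0, 0, 0]]]'

```text
t: 18.18
position: [0.3933, -0.2755, 0.1829]
tcp_rot: [-179.9, -0.4, -41.6]
wrist_force: [1.1, -1.0, 0.0]
gripper_width: 0.0001
```

Run:
```python
from h import *
s=snap('side','pics/side13.png');t=snap('top','pics/top13.png')
o=observe();print(o['joint_pos'],o['position'],o['tcp_rot'],o['gripper_width'])
print(go((.4261,-.304,.1),-41.5))
im=s['pixels'][165:205,320:370,::-1]
a=cv2.resize(im,(450,400),interpolation=cv2.INTER_LINEAR)
im=t['pixels'][226:291,366:431,::-1].copy()
cv2.imwrite('pics/s13z.png',np.hstack([a,cv2.resize(im,(350,400),interpolation=cv2.INTER_LINEAR)]))
```

```text
[ 10.46917441  19.93502878  25.64678554 114.37809659 -11.54195145
  47.93751097   1.03045016] [ 0.39209961 -0.27384364  0.17892927] [-1.79925181e+02 -1.52220919e-01 -4.14975300e+01] -0.0003295979925231608
[ 0.0452  0.0002  0.079  -0.0748 -0.1522  0.0026]
```

View pics/s13z.png

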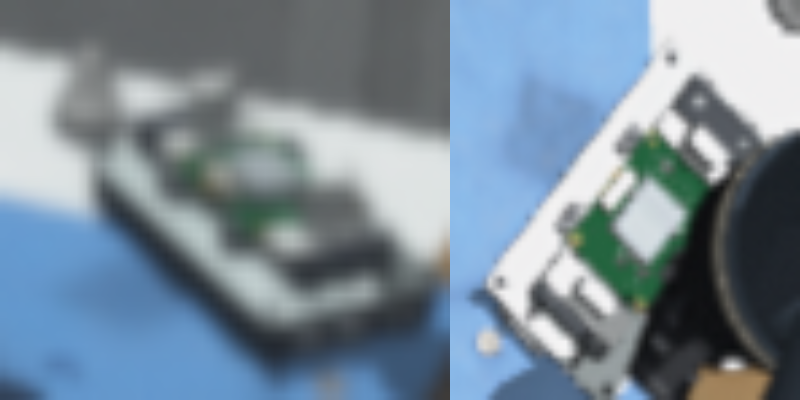

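Run:
```python
from h import *
t=load('top')
im=t['pixels'][226:291,366:431,::-1]
cv2.imwrite('pics/t13.png',cv2.resize(im,None,fx=9,fy=9,interpolation=cv2.INTER_LINEAR))
```

```text
(no output)
```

View pics/t13.png

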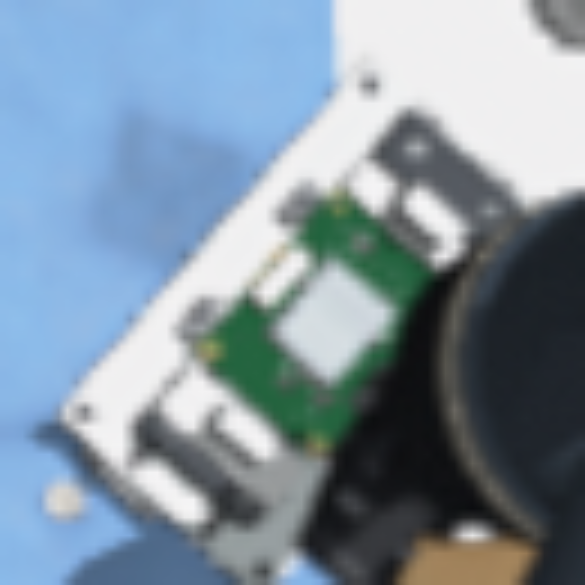

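Run:
```python
from h import *
t=load('top')
a=np.radians(-41.57); ux=np.array([np.cos(a),np.sin(a)]); uy=np.array([-ux[1],ux[0]]);F=np.array([.4263,-.3038])
for n,u,z in(('thintab',(437,213),.062),('thin end corner a(inner)',(352,188),.04),('thin end apex',(374,165),.04),('mid end outer',(165,408),.04),('mid apex',(192,372),.04),('mid tab?',(247,428),.062),('can',(335,323),.044)):
    d=plane(t,up(u,9,(366,226)),z)[:2]-F; print(n,(d@ux*1e3).round(1),(d@uy*1e3).round(1))
```

```text
thintab 42.4 0.4
thin end corner a(inner) 36.6 21.1
thin end apex 46.6 20.7
mid end outer -53.7 20.1
mid apex -39.8 21.1
mid tab? -45.8 1.3
can 0.3 -1.0
```

Emit:
servo_tool --motion '[[[0.005, 0, 0, 0, 0, -7, 0], [0.01, 0, 0, 0, 0, -14, 0], [0.015, 0, 0, 0, 0, -21, 0], [0.02, 0, 0, 0, 0, -28, 0], [0.025, 0, 0, 0, 0, -35, 0], [0.03, 0, 0, 0, 0, -42, 0], [0.035, 0, 0, 0, 0, -49, 0], [0.04, 0, 0, 0, 0, -56, 0], [0.0452, 0, 0, 0, 0, -63, 0], [0.0452, 0, 0.01, 0, 0, -70, 0], [0.0452, 0, 0.03, 0, 0, -77, 0], [0.0452, 0, 0.05, 0, 0, -84, 0], [0.0452, 0, 0.07, 0, 0, -90, 0], [0.0452, 0, 0.08, 0, 0, -90, 0], [0.0452, 0, 0.08, 0, 0, -90, 0], [0.0452, 0, 0.08, 0, 0, -90, 0]]]'

```text
t: 19.62
position: [0.4249, -0.3034, 0.097]
tcp_rot: [-179.9, 0.0, 48.3]
wrist_force: [-0.0, 0.0, 0.2]
gripper_width: 0.0001
```

Run:
```python
from h import *
s=snap('side','pics/side14.png')
o=observe();print(o['joint_pos'],o['position'],o['tcp_rot'],o['wrist_force'])
print(go((.4261,-.3042,.05),48.5))
```

```text
[ 29.9913812   27.94848994   0.5729588  113.20163855  -0.44278421
  38.85880941  79.15114247] [ 0.42549153 -0.30374362  0.09777279] [-1.79991416e+02 -7.75423401e-03  4.83087935e+01] [-0.20136889 -0.18814918  0.57569921]
[ 1.000e-04  8.000e-04  4.780e-02 -8.600e-03 -7.800e-03 -1.912e-01]
```

Emit:
servo_tool --motion '[[[0, 0.0008, 0.015, 0, 0, -0.2, 0], [0, 0.0008, 0.03, 0, 0, -0.2, 0], [0, 0.0008, 0.045, 0, 0, -0.2, 0], [0, 0.0008, 0.05, 0, 0, -0.2, 0], [0, 0.0008, 0.053, 0, 0, -0.2, 0], [0, 0.0008, 0.056, 0, 0, -0.2, 0], [0, 0.0008, 0.058, 0, 0, -0.2, 0], [0, 0.0008, 0.058, 0, 0, -0.2, 0]]]'

```text
t: 20.33
position: [0.4263, -0.3043, 0.0399]
tcp_rot: [180.0, -0.0, 48.7]
wrist_force: [0.2, -0.8, -0.2]
gripper_width: -0.0003
```

Run:
```python
from h import *
s=snap('side','pics/side15.png')
o=observe();print(o['position'],o['tcp_rot'],o['wrist_force'])
im=s['pixels'][150:205,320:375,::-1]
cv2.imwrite('pics/s15z.png',cv2.resize(im,None,fx=10,fy=10,interpolation=cv2.INTER_LINEAR))
```

```text
[ 0.42630698 -0.30428721  0.03994075] [ 1.79957450e+02 -2.07363014e-02  4.86755369e+01] [ 1.06939133 -0.26352223 -0.59302298]
```

View pics/s15z.png

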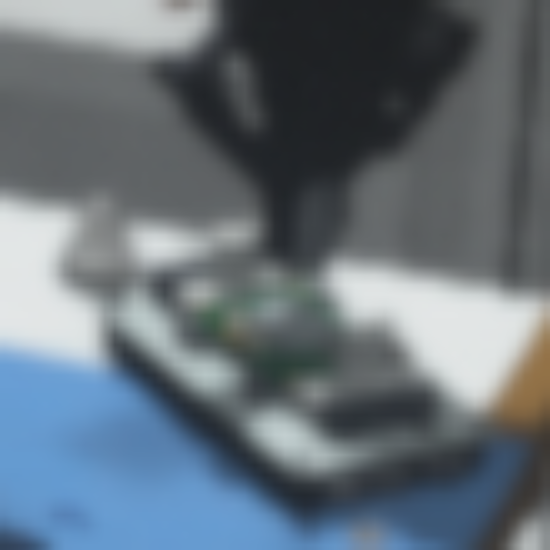

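Emit:
servo_tool --motion '[[[0, 0, 0.004, 0, 0, 0, 0], [0, 0, 0.007, 0, 0, 0, 0], [0, 0, 0.009, 0, 0, 0, 0], [0, 0, 0.01, 0, 0, 0, 0], [0, 0, 0.011, 0, 0, 0, 0], [0, 0, 0.012, 0, 0, 0, 0], [0, 0, 0.012, 0, 0, 0, 0]]]'

```text
t: 20.97
position: [0.426, -0.3041, 0.0273]
tcp_rot: [-180.0, -0.0, 48.7]
wrist_force: [0.4, 0.2, 0.6]
gripper_width: 0.0004
```

Emit:
servo_tool --motion '[[[0, 0, 0.001, 0, 0, 0, 0], [0, 0, 0.002, 0, 0, 0, 0], [0, 0, 0.003, 0, 0, 0, 0], [0, 0, 0.003, 0, 0, 0, 0]]]'

```text
t: 21.3
position: [0.426, -0.3041, 0.0243]
tcp_rot: [-180.0, -0.0, 48.7]
wrist_force: [-0.7, 0.5, 0.2]
gripper_width: -0.0001
```

Emit:
servo_tool --motion '[[[0, 0, 0.001, 0, 0, 0, 0], [0, 0, 0.002, 0, 0, 0, 0], [0, 0, 0.002, 0, 0, 0, 0]]]'

```text
t: 21.55
position: [0.426, -0.3041, 0.0223]
tcp_rot: [-180.0, -0.0, 48.7]
wrist_force: [0.8, 0.3, 0.9]
gripper_width: -0.0002
```

Emit:
servo_tool --motion '[[[0, 0, 0.001, 0, 0, 0, 0], [0, 0, 0.0015, 0, 0, 0, 0], [0, 0, 0.0015, 0, 0, 0, 0]]]'

```text
t: 21.8
position: [0.4261, -0.3042, 0.021]
tcp_rot: [180.0, -0.0, 48.7]
wrist_force: [0.5, 0.4, 3.4]
gripper_width: 0.0002
```

Emit:
servo_tool --motion '[[[0, 0, 0.001, 0, 0, 0, 0], [0, 0, 0.0015, 0, 0, 0, 0], [0, 0, 0.0015, 0, 0, 0, 0]]]'

```text
t: 22.05
position: [0.4261, -0.3042, 0.0195]
tcp_rot: [180.0, -0.0, 48.7]
wrist_force: [-1.0, 0.3, 4.9]
gripper_width: 0.0003
```

Emit:
servo_tool --motion '[[[0, 0, 0.0008, 0, 0, 0, 0], [0, 0, 0.0015, 0, 0, 0, 0], [0, 0, 0.0015, 0, 0, 0, 0]]]'

```text
t: 22.3
position: [0.4261, -0.3042, 0.0181]
tcp_rot: [180.0, -0.0, 48.7]
wrist_force: [-1.1, 0.0, 6.5]
gripper_width: -0.0004
```

Emit:
servo_tool --motion '[[[0, 0, 0.0005, 0, 0, 0, 0], [0, 0, 0.001, 0, 0, 0, 0], [0, 0, 0.001, 0, 0, 0, 0]]]'

```text
t: 22.55
position: [0.4261, -0.3042, 0.0172]
tcp_rot: [180.0, -0.0, 48.7]
wrist_force: [-1.6, 0.4, 7.7]
gripper_width: -0.0004
```

Emit:
servo_tool --motion '[[[0, 0, 0.0003, 0, 0, 0, 0], [0, 0, 0.0006, 0, 0, 0, 0], [0, 0, 0.0006, 0, 0, 0, 0]]]'

```text
t: 22.8
position: [0.4261, -0.3042, 0.0171]
tcp_rot: [180.0, -0.0, 48.7]
wrist_force: [-2.3, 1.9, 13.7]
gripper_width: 0.0002
```

Run:
```python
from h import *
for i in range(3):
    c=read_camera('side'); o=observe(); print(o['position'],o['wrist_force'])
```

```text
[ 0.42610736 -0.30420187  0.0170755 ] [-3.83964637  1.73521394 13.36706533]
[ 0.42611588 -0.30419377  0.01709108] [-2.69061583  1.6733718  14.49223273]
[ 0.42612426 -0.3041827   0.01706984] [-2.09182774  2.11839542 14.23074233]
```

Emit:
servo_tool --motion '[[[0, 0, 0.0003, 0, 0, 0, 0], [0, 0, 0.0003, 0, 0, 0, 0], [0, 0, 0.0003, 0, 0, 0, 0], [0, 0, 0.0003, 0, 0, 0, 0]]]'

```text
t: 23.28
position: [0.4261, -0.3042, 0.017]
tcp_rot: [180.0, -0.0, 48.7]
wrist_force: [-3.5, 2.5, 18.0]
gripper_width: 0.0004
```

Run:
```python
from h import *
s=snap('side','pics/side16.png');t=snap('top','pics/top16.png')
o=observe(); print(o['position'],o['wrist_force'],o['t'])
im=s['pixels'][150:205,320:375,::-1]
a=cv2.resize(im,None,fx=9,fy=10,interpolation=cv2.INTER_LINEAR)
cv2.imwrite('pics/s16z.png',a)
```

```text
[ 0.42614104 -0.30417711  0.01702897] [-2.7847452   3.11708309 17.87569299] 23.3833
```

View pics/s16z.png

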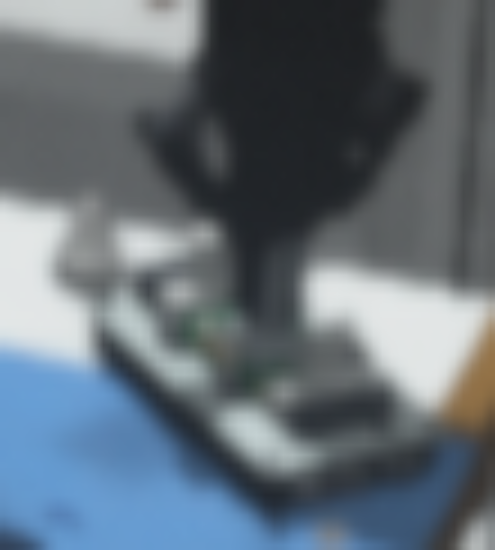

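View pics/side16.png

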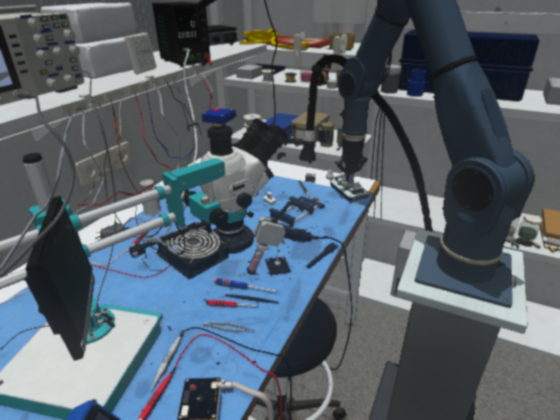

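Run:
```python
from bench import *
print(close_job())
```

```text
the job is handed in; nothing more can be done
None
```

I put the 12 mm packer in the narrow gap and the 18 mm packer in the wide gap. I then pressed the board's can down with the shut fingers and handed the job in at about 23.4 s, still holding it down. The hand-in gave no verdict.

**Last checks**
- **Packers:** each went down about 26 mm above its bench height with little force until it met the plate at 12 to 17 N. Just before pressing, the top view put them at about x = +42 mm and -46 mm in the fixture, within about 2 mm of the middle line. After pressing, the side view showed both still standing with their tabs up.
- **Board:** the force built up over about 4.4 mm of travel, from 3.4 N to roughly 8 N. It then rose sharply with almost no more movement, so the board is on its seat. The final push was about 18 N. I could not see the pin travel itself; this rests on the push force and travel.
- **24 mm packer and the other bench items:** I did not touch or go near them, and I did not measure them again at the end.

**What failed or disagreed**
- **First grasp:** the fingers shut on nothing. The pictures showed the real fingertips about 20 mm short of the reported TCP. I corrected for this and the second try held; contact with the can later put the offset at about 22 mm.
- **Measured heights:** those triangulated from the two views came out 2 to 6 mm lower than the text gives. I relied on contact for the final heights.

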